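# Fetch the stage plate from behind the objectives and load the measuring stage

### The job

Stand the three objectives that block the storage tray upright on the green mat, then draw the white stage plate out of the tray and slide it under the orange bar of the measuring stage until it is fully home. Only then put each objective back upright on the tray, on the disc of its own colour. Never tip an objective over, and leave everything released and at rest.

Things in the scene. Friction and masses are not known exactly. Their poses are not given: they have to be found in the camera images.
- store: Fixed grey tray 190 x 250 mm, origin: centre of underside, deck at z 12. At its +x end the plate's slot, open to -x: silver bar over x 48..84, z 28..40; guides 28 high from x 30, inner faces y +/-80 (flared from x 6); stop face x 86. Lens places in a row at x -45, y -75, 0, 75. Bystanders 30-35 tall stand beside the slot at y +/-108. (mm)
- stage: Fixed measuring stage, white foot, dark top, 190 x 200 mm, origin: centre of underside, deck at z 24. Slot open to -x: orange bar over x 48..84, z 40..52; guides to z 40 from x 30, inner faces y +/-80 (flared from x 6); stop face x 86. Home: plate's far edge at the stop, plate origin at x 46, y 0, z 24, axes parallel to the stage's. (mm)
- mat: Fixed green rubber mat, the side area, 150 (x) x 240 (y) x 3 mm; origin at the centre of its underside. A brass ring gauge (34 mm across, 12 high) lies near its +x edge (x about 52 mm); the half towards -x is free
- plate: White stage plate 80 (x) x 150 (y) x 8 mm with glass window, 0.22 kg, origin: centre of underside. Upright grey grip 12 (x) x 50 (y) mm at x -28, z 8..45. Its +x edge goes under the bar. Starts on the store's deck in the slot, origin about x 41 in the store's frame; draw it some 40 mm or more towards -x before lifting
- lens_red: Microscope objective standing upright, about 0.22 kg: black barrel 38 mm in diameter, 54 mm high, then a red cap 35 mm in diameter up to 68 mm; origin at the centre of its underside. It starts on the red place of the store, in the way of the plate
- lens_yellow: Microscope objective standing upright, about 0.22 kg: black barrel 38 mm in diameter, 54 mm high, then a yellow cap 35 mm in diameter up to 68 mm; origin at the centre of its underside. It starts on the yellow place of the store, in the way of the plate
- lens_blue: Microscope objective standing upright, about 0.22 kg: black barrel 38 mm in diameter, 54 mm high, then a blue cap 35 mm in diameter up to 68 mm; origin at the centre of its underside. It starts on the blue place of the store, in the way of the plate
- place_red: The red lens place: a flat red disc 62 mm in diameter marked on the store's deck (no relief); origin at its centre on the deck. It is home of the lens with the red cap
- place_yellow: The yellow lens place: a flat yellow disc 62 mm in diameter marked on the store's deck (no relief); origin at its centre on the deck. It is home of the lens with the yellow cap
- place_blue: The blue lens place: a flat blue disc 62 mm in diameter marked on the store's deck (no relief); origin at its centre on the deck. It is home of the lens with the blue cap
Mind the look-alikes: they are no part of the job. Leave any turquoise look-alike of the lens_blue alone. Leave any purple look-alike of the plate alone.

How it is judged:
By the outcome, as a careful person would: the job done as asked, in the order asked, and still so for the second after the job is handed in, with the robot touching nothing.
It also fails if it takes over 152 s, if anything falls off the work surface, if the arm or the gripper's body presses on something with over 40 N, if the wrist force passes 120 N, or if a joint passes its speed limit or range.

### The arm

A 6-joint arm with a two-finger parallel gripper is mounted at the origin on the work surface. World frame = base frame: x ahead of the robot, y to its left, z up, the work surface at z = 0. Lengths are in m, angles in rad, forces in N, time in s.
With the tool pointing down it reaches from about 0.375 to 0.975 m from the base axis. Payload 3.8 kg.
Tool frame: the origin (TCP) lies at the very end of the fingers, on their centre line; the grasp point (between the pads) lies 19 mm behind it; z points along the fingers, y is the line along which they close (so a half turn about z gives the same grasp; the last joint's range is limited). The gripper opens to 88 mm and grips with 3 to 60 N. Pads are 18 mm wide; open, the fingers measure 123 mm over their backs; the gripper's body (75 mm by 187 mm) begins 45 mm behind the grasp point.
Start: joints at [-1.241, 0.264, 1.604, -0, 1.274, -0.037], TCP at [0.242, -0.63, 0.239] pointing down, gripper open.
Joint ranges: [-2.63, 2.63], [-0.94, 2.18], [0.31, 2.57], [-1.31, 4.45], [0, 2.66], [-2.55, 2.55]. Speed limits (rad/s): [2.57, 2.57, 3.14, 3.14, 3.14, 3.14].

### API

Orientations are given as a unit quaternion [w, x, y, z].
In Python, from bench import manip, snapshot, camera_params gives the robot as it stands.
- The arm moves only by the tool step_arm, never from a script. Its argument "moves" is a list of rows, each an object with "delta_pos": the shift along the tool's x, y, z each as a share of 0.05 m, from -1 to 1, a list of three; "dr": the turn, a rotation vector about the tool's x, y, z each as a share of 0.15 rad, from -1 to 1, a list of three; "hand": the closure, from -1 (fully open) to 1 (shut). In form: [{"delta_pos": [tx, ty, tz], "dr": [ax, ay, az], "hand": hand}, ...]. A call has 1 to 20 rows; each row shifts and turns the commanded pose from where the row before left it, along the tool's axes as they then stand; what a row does not reach is not made up. A row lasts 1/8 s, in which the tool goes at most 62.5 mm and 10.7 degrees, less where a joint would pass 70% of its speed; a pose out of reach is approached as far as the arm can. A call with a number of a shift or a turn outside -1 to 1 is refused whole. A call with a gripper value outside its range is refused whole. The fingers move at their own pace and stop on an object; "newtons" is the grip in N (left out, the last holds). Time passes only in rows, so rows that do not move let the fingers close. It gives the time, the measured TCP pose, the force, the opening and the grip force at its end, in the units of the state.
- manip.observe(): the state, without advancing time (a new reading comes with each control period).
- snapshot(name): name is "scene" or "top" or "wrist"; returns the picture (400x640x3 uint8, red, green, blue); there is no depth.
- camera_params(name): a dict with "K" (3x3 intrinsics, pixels), "T" (4x4, takes a point from camera to world coordinates). Camera axes: x right, y up, looking along -z (the intrinsics and any distortion apply to the point x, -y, -z); pixel columns grow to the right and rows downward; lengths in m; the calibration is good to about 2 mm. A picture is of the moment at which its call begins: read the wrist's pose just before it. camera_params takes no time and is no camera call; for the wrist camera it gives the pose at the moment of the call.
- manip.hand_in(): hands the job in; it is judged then, once.
The state is a dict: "time": time; "joint_positions": joint angles; "qd": joint speeds; "joint_torque": joint torques, N m; "tcp_pos": TCP position; "eef_rot": TCP orientation; "contact_force": force on the tool from outside, world axes, zero at the start; "moment": the same for the moment, N m; "gripper_width": finger opening in m; "grip_force": force on a finger pad.
Only numpy, scipy, OpenCV 4.12 (cv2) and the standard library are available. Lean on these libraries where they do the work, as an engineer would, in place of code of your own. Each camera call takes 0.05 s, during which the arm holds its last target. There are 200 camera calls.

## Working session

There is one attempt and no reset: what is moved stays moved. The work goes in short steps, Python scripts to look and compute and a tool call to move; the robot and the scene stay as the last step left them, time stands still between calls to the robot, and variables do not carry over. Pictures are saved under pics/ and viewed, at most 14 in all, crops included, and the job is handed in when it is done.

Besides the shell and the picture viewer there is one more tool, called after ">>>" in YAML: its name, and indented under it one key for each argument. step_arm: Moves the arm, as the interface text tells. Shift numbers are shares of 0.05 m and turn numbers shares of 0.15 rad, none past 1 either way. Its arguments: {"type":"object","properties":{"moves":{"type":"array","items":{"type":"object","properties":{"delta_pos":{"type":"array","items":{"type":"number"}},"dr":{"type":"array","items":{"type":"number"}},"hand":{"type":"number"}}}},"newtons":{"type":"number"}},"required":["moves"]}

```bash
ls; mkdir -p pics; python3 - <<'E'
from bench import manip, snapshot, camera_params
import cv2,numpy as np
np.set_printoptions(precision=4,suppress=True)
s=manip.observe(); print(s)
for n in("scene","top"):
    im=snapshot(n); cv2.imwrite(f"pics/{n}0.png",im[...,::-1]); p=camera_params(n); print(n,p)
E
```

```text
pics
{'time': 0.0, 'joint_positions': array([-1.2408,  0.2647,  1.6053, -0.    ,  1.2737, -0.0369]), 'qd': array([-0.0007,  0.0006,  0.0006,  0.0015, -0.0004, -0.001 ]), 'joint_torque': array([ -0.0028, -50.2119, -35.6878,   0.0727,   0.0294,  -0.0002]), 'tcp_pos': array([ 0.2419, -0.6294,  0.2374]), 'eef_rot': array([-0.0011,  0.9832,  0.1824, -0.0002]), 'contact_force': array([-0.1957, -0.0863,  0.1749]), 'moment': array([-0.015 ,  0.0248, -0.0185]), 'grip_force': 0.0, 'gripper_width': 0.08805915297013003}
scene {'K': array([[387.795 ,   0.    , 319.0632],
       [  0.    , 387.795 , 196.781 ],
       [  0.    ,   0.    ,   1.    ]]), 'T': array([[-0.7963, -0.4329,  0.4225,  0.8729],
       [ 0.6048, -0.5652,  0.561 ,  0.6457],
       [-0.0041,  0.7023,  0.7119,  0.8072],
       [ 0.    ,  0.    ,  0.    ,  1.    ]])}
top {'K': array([[407.8658,   0.    , 321.4143],
       [  0.    , 407.8658, 194.1165],
       [  0.    ,   0.    ,   1.    ]]), 'T': array([[ 0.0257,  0.9842, -0.1752,  0.2599],
       [-0.9997,  0.0248, -0.0075,  0.0462],
       [-0.003 ,  0.1753,  0.9845,  1.0948],
       [ 0.    ,  0.    ,  0.    ,  1.    ]])}
```

View pics/top0.png

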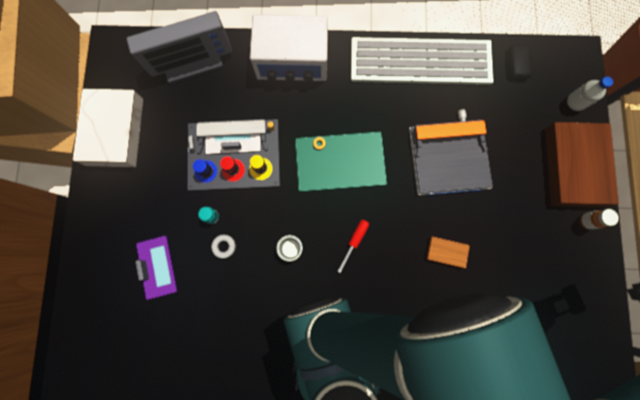

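View pics/scene0.png

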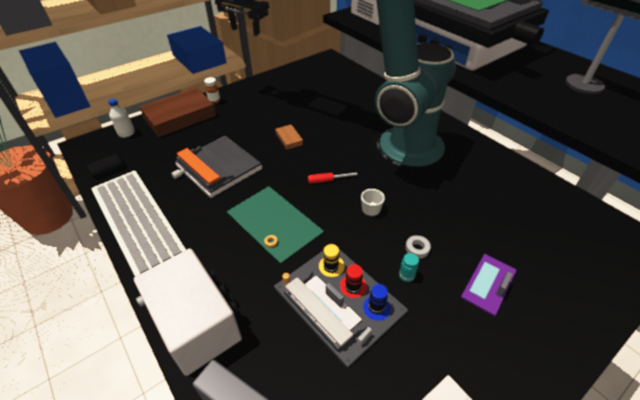

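Top view: the store is at about (233,155), with blue (204,170), red (231,168) and yellow (260,167) caps. The mat is at (340,160) with the ring at (319,143), and the stage is at (450,160) with its orange bar at (451,130).

Possible mix-ups:
- Lens_blue is (204,170). The turquoise look-alike is at (208,215).
- The plate is the white one at (233,140) in the slot. The purple look-alike is at (157,267).
- The red screwdriver (360,235) could be taken for the red lens, which is (231,168).
- The ring (319,143) and knob (270,125) could be taken for the yellow lens, which is (260,167).

I choose the ones on the tray.

```bash
cat > h.py <<'E'
import cv2,numpy as np
from scipy.spatial.transform import Rotation as R
from bench import manip, snapshot, camera_params
np.set_printoptions(precision=4,suppress=True)
def ray(p,uv,z):
    uv=np.atleast_2d(np.float64(uv)); K,T=p["K"],p["T"]
    d=np.c_[(uv[:,0]-K[0,2])/K[0,0],-(uv[:,1]-K[1,2])/K[1,1],-np.ones(len(uv))]@T[:3,:3].T
    return (T[:3,3]+d*((z-T[2,3])/d[:,2])[:,None])
def proj(p,X):
    c=(np.atleast_2d(X)-p["T"][:3,3])@p["T"][:3,:3]
    return np.c_[p["K"][0,2]-p["K"][0,0]*c[:,0]/c[:,2], p["K"][1,2]+p["K"][1,1]*c[:,1]/c[:,2]]
def mask(im,h0,h1,s=120,v=60):
    m=cv2.inRange(cv2.cvtColor(im,cv2.COLOR_RGB2HSV),(max(h0,0),s,v),(h1,255,255))
    if h0<0: m|=cv2.inRange(cv2.cvtColor(im,cv2.COLOR_RGB2HSV),(180+h0,s,v),(180,255,255))
    return m
def blobs(m,amin=30):
    cs,_=cv2.findContours(m,cv2.RETR_EXTERNAL,cv2.CHAIN_APPROX_NONE)
    return sorted([c for c in cs if cv2.contourArea(c)>amin],key=cv2.contourArea,reverse=True)
def tool():
    s=manip.observe(); q=s["eef_rot"]; return s,R.from_quat([q[1],q[2],q[3],q[0]])
def togo(pos,yaw=None):
    """print shift in tool axes (shares of .05 m) and turn (shares of .15 rad) to TCP pos, tool straight down with tool-x heading yaw"""
    s,r=tool(); d=r.inv().apply(np.array(pos)-s["tcp_pos"])/.05
    h=np.arctan2(*r.as_matrix()[[1,0],0])
    yaw=h if yaw is None else yaw
    tgt=R.from_euler("z",yaw)*R.from_euler("x",np.pi)
    print("t%.1f"%s["time"],"tcp",s["tcp_pos"],"head%.3f"%h,"shift",d.round(2),"turn",((r.inv()*tgt).as_rotvec()/.15).round(2),"w%.3f"%s["gripper_width"])
E
python3 - <<'E'
from h import *
im=cv2.imread("pics/top0.png")[...,::-1].copy(); p=camera_params("top")
for n,a,z in(("red",(-8,8),.08),("yellow",(22,34),.08),("blue",(110,128),.08),("mat",(65,88),.003),("orange",(8,18),.052)):
    for c in blobs(mask(im,*a,s=100,v=50))[:2]:
        b=cv2.boxPoints(cv2.minAreaRect(c)); m=cv2.moments(c)
        print(n,cv2.contourArea(c),np.array([m['m10'],m['m01']])/m['m00'],ray(p,b,z)[:,:2].tolist() if n in("mat","orange") else ray(p,b.mean(0),z)[0,:2])
# store & stage outlines by hand-read pixels
print("store",ray(p,[[188,122],[278,119],[280,187],[187,190]],.012))
print("stage",ray(p,[[411,125],[486,122],[492,188],[417,194]],.024))
togo([.5,.3,.4])
E
```

```text
red 464.0 [231.8402 168.5147] [0.5012 0.2842]
red 304.5 [358.9962 233.0077] [ 0.3442 -0.0417]
yellow 440.0 [260.172  167.2125] [0.5076 0.2135]
yellow 93.5 [319.1676 142.0873] [0.5774 0.063 ]
blue 443.0 [204.5188 170.0658] [0.4942 0.3542]
blue 106.0 [606.2862  81.6698] [ 0.7613 -0.6939]
mat 9711.5 [493.0296 362.9128] [[0.06322737562907935, -0.17839851601625598], [0.18745005778771828, -0.5006593442924435], [-0.047864311809881044, -0.5775715299210359], [-0.16313063391006138, -0.26646732146630864]]
mat 4045.0 [337.2943 161.3879] [[0.6133123928854134, 0.13501625014094615], [0.6388812146978771, -0.10813266787377801], [0.48390519216007166, -0.1195569440980549], [0.45929792679988674, 0.11782258158248624]]
orange 12618.0 [39.6566 80.9456] [[0.9831540055897949, 0.9827061338176056], [0.9892007089361723, 0.7262299009407789], [0.5052617123470908, 0.6653882798670757], [0.49932484247215914, 0.9029552501685437]]
orange 8959.5 [ 21.4969 280.0607] [[-0.07094468849408797, 0.8089561643762786], [0.46442303300812, 0.8972022895000037], [0.4681117935468569, 0.750193241665406], [-0.06737281400037376, 0.6749674775645647]]
store [[0.6473 0.4314 0.012 ]
 [0.6622 0.1809 0.012 ]
 [0.4693 0.1669 0.012 ]
 [0.4547 0.4181 0.012 ]]
stage [[ 0.6495 -0.1868  0.024 ]
 [ 0.6632 -0.3929  0.024 ]
 [ 0.4785 -0.4006  0.024 ]
 [ 0.4571 -0.2003  0.024 ]]
t0.1 tcp [ 0.2419 -0.6295  0.2375] head0.367 shift [ 11.49 -15.51  -3.22] turn [-0.01 -0.    0.  ] w0.088
```

>>> step_arm:
  moves:
    - {"delta_pos": [0, 0, -0.4], "dr": [0, 0, -0.94], "hand": -1}
    - {"delta_pos": [0, 0, -0.4], "dr": [0, 0, -0.94], "hand": -1}
    - {"delta_pos": [0, 0, -0.4], "dr": [0, 0, -0.94], "hand": -1}
    - {"delta_pos": [0, 0, -0.4], "dr": [0, 0, -0.94], "hand": -1}
    - {"delta_pos": [0, 0, -0.4], "dr": [0, 0, -0.94], "hand": -1}
    - {"delta_pos": [0, 0, -0.4], "dr": [0, 0, -0.94], "hand": -1}
    - {"delta_pos": [0, 0, -0.4], "dr": [0, 0, -0.94], "hand": -1}
    - {"delta_pos": [0, 0, -0.4], "dr": [0, 0, -0.94], "hand": -1}
    - {"delta_pos": [0, 0, 0], "dr": [0, 0, -0.94], "hand": -1}
    - {"delta_pos": [0.8, 0.55, 0], "hand": -1}
    - {"delta_pos": [0.8, 0.55, 0], "hand": -1}
    - {"delta_pos": [0.8, 0.55, 0], "hand": -1}
    - {"delta_pos": [0.8, 0.55, 0], "hand": -1}
    - {"delta_pos": [0.8, 0.55, 0], "hand": -1}
    - {"delta_pos": [0.8, 0.55, 0], "hand": -1}
    - {"delta_pos": [0.8, 0.55, 0], "hand": -1}
    - {"delta_pos": [0.8, 0.55, 0], "hand": -1}
    - {"delta_pos": [0, 0, 0], "hand": -1}
    - {"delta_pos": [0, 0, 0], "hand": -1}

```text
invalid input
```

```bash
python3 - <<'E'
from h import *
p=camera_params("wrist"); im=snapshot("wrist"); cv2.imwrite("pics/wstage.png",im[...,::-1]); np.savez("pics/wstage.npz",K=p["K"],T=p["T"])
print(p); togo([.45,0,.38])
E
```

```text
{'K': array([[340.5428,   0.    , 314.3075],
       [  0.    , 340.5428, 197.8555],
       [  0.    ,   0.    ,   1.    ]]), 'T': array([[ 0.3587,  0.8862,  0.2933,  0.3185],
       [-0.9334,  0.3411,  0.1111, -0.5995],
       [-0.0016, -0.3136,  0.9495,  0.3822],
       [ 0.    ,  0.    ,  0.    ,  1.    ]])}
t0.1 tcp [ 0.2419 -0.6296  0.2377] head0.367 shift [  8.4  -10.27  -2.83] turn [-0.01 -0.    0.  ] w0.088
```

View pics/wstage.png

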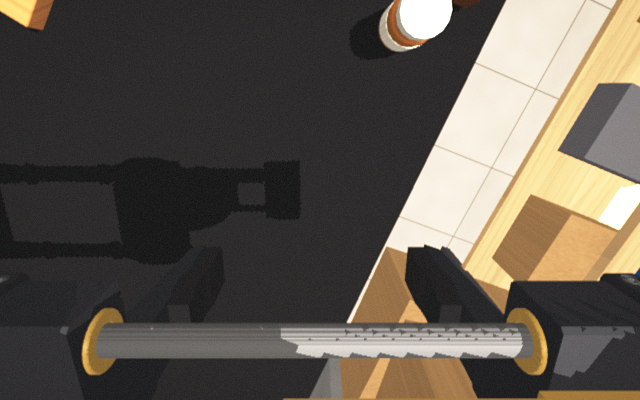

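That wrist picture only shows empty table and the fingers, because the move was refused. I'll include every field in each row.

>>> step_arm:
  moves:
    - {"delta_pos": [0, 0, -0.4], "dr": [0, 0, -0.94], "hand": -1}
    - {"delta_pos": [0, 0, -0.4], "dr": [0, 0, -0.94], "hand": -1}
    - {"delta_pos": [0, 0, -0.4], "dr": [0, 0, -0.94], "hand": -1}
    - {"delta_pos": [0, 0, -0.4], "dr": [0, 0, -0.94], "hand": -1}
    - {"delta_pos": [0, 0, -0.4], "dr": [0, 0, -0.94], "hand": -1}
    - {"delta_pos": [0, 0, -0.4], "dr": [0, 0, -0.94], "hand": -1}
    - {"delta_pos": [0, 0, -0.4], "dr": [0, 0, -0.94], "hand": -1}
    - {"delta_pos": [0, 0, -0.4], "dr": [0, 0, -0.94], "hand": -1}
    - {"delta_pos": [0, 0, 0], "dr": [0, 0, -0.94], "hand": -1}
    - {"delta_pos": [0.8, 0.55, 0], "dr": [0, 0, 0], "hand": -1}
    - {"delta_pos": [0.8, 0.55, 0], "dr": [0, 0, 0], "hand": -1}
    - {"delta_pos": [0.8, 0.55, 0], "dr": [0, 0, 0], "hand": -1}
    - {"delta_pos": [0.8, 0.55, 0], "dr": [0, 0, 0], "hand": -1}
    - {"delta_pos": [0.8, 0.55, 0], "dr": [0, 0, 0], "hand": -1}
    - {"delta_pos": [0.8, 0.55, 0], "dr": [0, 0, 0], "hand": -1}
    - {"delta_pos": [0.8, 0.55, 0], "dr": [0, 0, 0], "hand": -1}
    - {"delta_pos": [0.8, 0.55, 0], "dr": [0, 0, 0], "hand": -1}
    - {"delta_pos": [0, 0, 0], "dr": [0, 0, 0], "hand": -1}
    - {"delta_pos": [0, 0, 0], "dr": [0, 0, 0], "hand": -1}
  newtons: 20

```text
time: 2.52
tcp_pos: [0.4407, -0.2966, 0.3985]
eef_rot: [-0.0, 0.683, 0.73, -0.0]
contact_force: [-0.5, 0.1, -0.2]
gripper_width: 0.088
grip_force: 0.0
```

```bash
cat >> h.py <<'E'
def shot(n):
    p=camera_params("wrist"); im=snapshot("wrist"); cv2.imwrite(f"pics/{n}.png",im[...,::-1]); np.savez(f"pics/{n}.npz",K=p["K"],T=p["T"]); return im,p
def load(n): return cv2.imread(f"pics/{n}.png")[...,::-1].copy(),dict(np.load(f"pics/{n}.npz"))
E
python3 -c "
from h import *
shot('wstage1'); togo([.45,0,.38])"
```

```text
t2.6 tcp [ 0.4404 -0.2971  0.3985] head1.635 shift [5.92 0.58 0.37] turn [-0.  0. -0.] w0.088
```

View pics/wstage1.png

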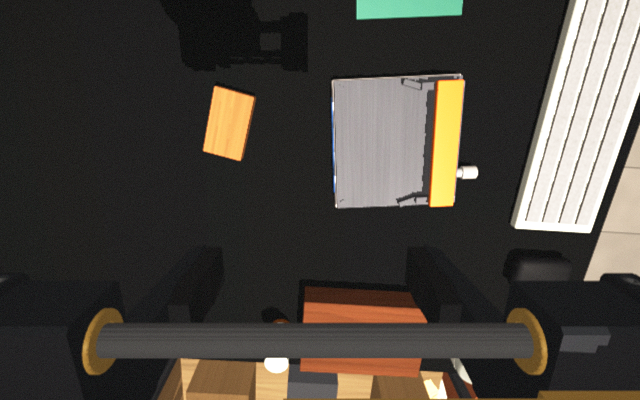

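Wrist view: the stage deck is around (385,140), the orange bar around (447,143), the mat is at the top (410,8), and a wood block sits at (230,122). Next I move to the mat, then the store.

>>> step_arm:
  moves:
    - {"delta_pos": [0.9, 0.05, 0], "dr": [0, 0, 0], "hand": -1}
    - {"delta_pos": [0.9, 0.05, 0], "dr": [0, 0, 0], "hand": -1}
    - {"delta_pos": [0.9, 0.05, 0], "dr": [0, 0, 0], "hand": -1}
    - {"delta_pos": [0.9, 0.05, 0], "dr": [0, 0, 0], "hand": -1}
    - {"delta_pos": [0.9, 0.05, 0], "dr": [0, 0, 0], "hand": -1}
    - {"delta_pos": [0.9, 0.05, 0], "dr": [0, 0, 0], "hand": -1}
    - {"delta_pos": [0, 0, 0], "dr": [0, 0, 0], "hand": -1}
    - {"delta_pos": [0, 0, 0], "dr": [0, 0, 0], "hand": -1}

```text
time: 3.58
tcp_pos: [0.4383, -0.0273, 0.3987]
eef_rot: [0.0, 0.684, 0.729, -0.0]
contact_force: [-0.2, -0.5, 0.4]
gripper_width: 0.0884
grip_force: 0.0
```

```bash
python3 -c "
from h import *
shot('wmat'); togo([.45,.27,.38])"
```

```text
t3.6 tcp [ 0.4383 -0.0275  0.3986] head1.634 shift [5.92 0.61 0.37] turn [-0.  0. -0.] w0.088
```

>>> step_arm:
  moves:
    - {"delta_pos": [0.9, 0.05, 0.1], "dr": [0, 0, 0], "hand": -1}
    - {"delta_pos": [0.9, 0.05, 0.1], "dr": [0, 0, 0], "hand": -1}
    - {"delta_pos": [0.9, 0.05, 0.1], "dr": [0, 0, 0], "hand": -1}
    - {"delta_pos": [0.9, 0.05, 0.1], "dr": [0, 0, 0], "hand": -1}
    - {"delta_pos": [0.9, 0.05, 0.1], "dr": [0, 0, 0], "hand": -1}
    - {"delta_pos": [0.9, 0.05, 0.1], "dr": [0, 0, 0], "hand": -1}
    - {"delta_pos": [0, 0, 0], "dr": [0, 0, 0], "hand": -1}
    - {"delta_pos": [0, 0, 0], "dr": [0, 0, 0], "hand": -1}

```text
time: 4.62
tcp_pos: [0.4363, 0.2429, 0.3685]
eef_rot: [0.0, 0.684, 0.729, -0.001]
contact_force: [0.4, -0.2, 0.3]
gripper_width: 0.0881
grip_force: 0.0
```

```bash
python3 -c "
from h import *
shot('wstore'); togo([.45,.27,.38])
a=cv2.imread('pics/wmat.png')[:240,150:550];b=cv2.imread('pics/wstore.png')[:240,150:550]
cv2.imwrite('pics/both.png',cv2.resize(np.vstack([a,b]),None,fx=1.25,fy=1.25))"
```

```text
t4.7 tcp [0.4364 0.2428 0.3687] head1.634 shift [ 0.53  0.31 -0.23] turn [0.   0.01 0.  ] w0.088
```

View pics/both.png

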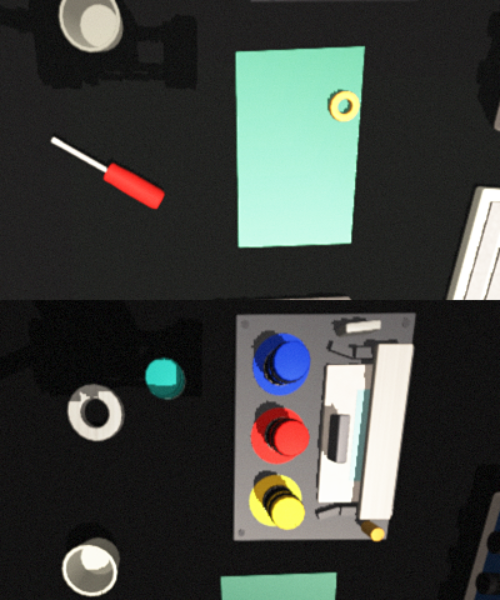

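The mat is clear except for the ring at its +x edge. The store crop shows blue, red and yellow lenses on their own discs, the white plate with its grey grip, the silver bar, and the turquoise look-alike well outside. Choice confirmed.

```bash
cat >> h.py <<'E'
from scipy.optimize import least_squares
def circ(pts,r,c0,f=.0008):
    return least_squares(lambda c:np.hypot(*(pts-c).T)-r,c0,loss="cauchy",f_scale=f).x
COL=dict(red=((-8,8),.0),yellow=((22,34),.0),blue=((108,128),.0))
def caps(im,p,zb=.012,disc=True,near=None):
    o={}
    for n,(a,_) in COL.items():
        bs=blobs(mask(im,*a,s=110,v=60),100)
        if near: bs=[b for b in bs if np.hypot(*(ray(p,b[:,0].mean(0),zb+.068)[0,:2]-near))<.22]
        else: bs=[b for b in bs if .4<ray(p,b[:,0].mean(0),.05)[0,0]<.65]
        if not bs: continue
        q=np.vstack([b[:,0] for b in bs])
        P=ray(p,q,zb+.068)[:,:2]; D=ray(p,q,zb)[:,:2]
        # cap: farthest from nadir
        nad=p["T"][:2,3]; u=P.mean(0)-nad; u/=np.hypot(*u)
        far=P[(P-nad)@u>((P-nad)@u).max()-.014]
        o[n]=[circ(far,.0175,P[((P-nad)@u).argmax()]-u*.0175)]
        if disc:
            near_=D[(D-nad)@u<((D-nad)@u).min()+.03]
            o[n].append(circ(near_,.031,D[((D-nad)@u).argmin()]+u*.031))
    return o
E
python3 - <<'E'
from h import *
im,p=load("wstore"); o=caps(im,p); print("wrist",o)
im2=cv2.imread("pics/top0.png")[...,::-1].copy();p2=camera_params("top")
im2[:, :180]=0; im2[:,290:]=0; im2[200:]=0;im2[:150]=0
print("top",caps(im2,p2))
d=np.array([o[k][1] for k in("yellow","red","blue")]); v=d[2]-d[0]; yaw=np.arctan2(-v[0],v[1]); print("disc store yaw",yaw,np.hypot(*v), "origin",d.mean(0)+.045*np.array([np.cos(yaw),np.sin(yaw)]))
g=cv2.cvtColor(im,cv2.COLOR_RGB2HSV)
m=(im.max(2)>50).astype(np.uint8)*255; m[240:]=0
c=blobs(m,5000)
for k in c[:2]:
    hull=cv2.approxPolyDP(cv2.convexHull(k),4,True)[:,0]; print("store hull",hull.tolist()); print(ray(p,hull,.012)[:,:2])
im,p=load("wmat"); c=blobs(mask(im,65,88,s=80,v=60),3000)[0]; b=cv2.approxPolyDP(cv2.convexHull(c),4,True)[:,0]; print("mat",ray(p,b,.003)[:,:2])
im,p=load("wstage1"); im[230:]=0; c=[k for k in blobs(mask(im,8,22,s=150,v=150),500) if k[:,0,0].mean()>400][0]
b=cv2.boxPoints(cv2.minAreaRect(c)); print("bar",b.tolist(),ray(p,b,.052)[:,:2])
m=(im.max(2)>50).astype(np.uint8)*255
for k in blobs(m,5000)[:2]:
    hull=cv2.approxPolyDP(cv2.convexHull(k),3,True)[:,0]; print("stage hull",hull.tolist()); print(ray(p,hull,.024)[:,:2])
E
```

```text
wrist {'red': [array([0.5172, 0.3007]), array([0.5159, 0.2987])], 'yellow': [array([0.5231, 0.2257]), array([0.5218, 0.2231])], 'blue': [array([0.5082, 0.3718]), array([0.5106, 0.3739])]}
top {'red': [array([0.5167, 0.299 ]), array([0.5137, 0.2976])], 'yellow': [array([0.5225, 0.2226]), array([0.5191, 0.2219])], 'blue': [array([0.5072, 0.3693]), array([0.5088, 0.3719])]}
disc store yaw 0.07375112410054292 0.1511936514680894 origin [0.561  0.3019]
store hull [[481, 10], [458, 191], [337, 192], [339, 12]]
[[0.6433 0.4323]
 [0.662  0.1848]
 [0.4762 0.1713]
 [0.4579 0.4181]]
store hull [[546, 154], [639, 161], [639, 239], [522, 239]]
[[0.7812 0.2501]
 [0.9229 0.2485]
 [0.9694 0.1231]
 [0.781  0.1111]]
mat [[-0.0212  0.105 ]
 [ 0.0427  0.0987]
 [ 0.0698  0.0818]
 [ 0.098   0.0464]
 [ 0.1047 -0.0269]
 [ 0.0837 -0.066 ]
 [ 0.0512 -0.0926]
 [-0.0008 -0.106 ]
 [-0.0635 -0.0852]]Traceback (most recent call last):
  File "<stdin>", line 13, in <module>
IndexError: list index out of range
```

```bash
python3 -c "
import cv2,numpy as np
a=cv2.imread('pics/wstage1.png')[55:225,310:500];cv2.imwrite('pics/zs.png',cv2.resize(a,None,fx=3.4,fy=3.4,interpolation=cv2.INTER_CUBIC))"
```

```text
(no output)
```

View pics/zs.png

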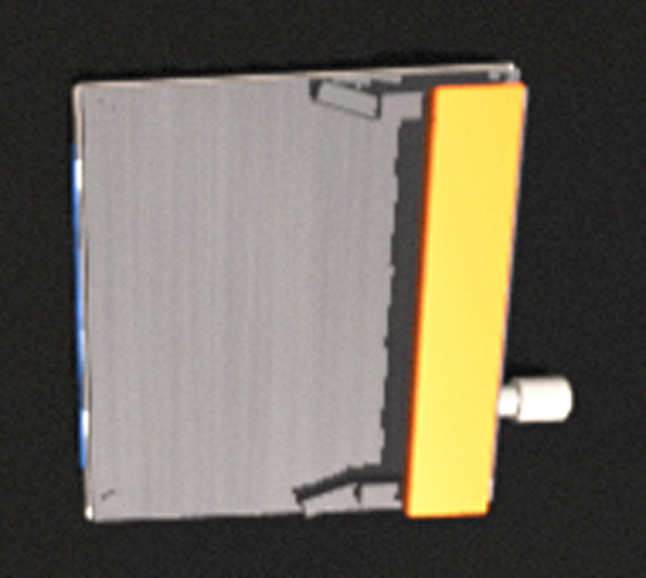

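The stage crop shows the deck's left edge at crop x≈80-90 and the orange bar from (430,85) to (525,90) down to (405,515), turned slightly against the camera.

```bash
python3 - <<'E'
from h import *
im,p=load("wmat"); im[240:]=0; c=[k for k in blobs(mask(im,65,92,s=60,v=60),3000) if cv2.boundingRect(k)[0]>250][0]; b=cv2.approxPolyDP(cv2.convexHull(c),4,True)[:,0]; M=ray(p,b,.003)[:,:2]; print("mat",b.tolist(),M,M.mean(0))
im,p=load("wstage1"); im[230:]=0
for hh in ((5,28),):
  for k in blobs(mask(im,*hh,s=110,v=110),500):
    if k[:,0,0].mean()<400: continue
    b=cv2.approxPolyDP(cv2.convexHull(k),3,True)[:,0]; print("bar",b.tolist(),ray(p,b,.052)[:,:2].tolist())
m=(im.max(2)>50).astype(np.uint8)*255; m[:,500:]=0
for k in blobs(m,5000)[:2]:
    hull=cv2.approxPolyDP(cv2.convexHull(k),3,True)[:,0]; print("stage hull",hull.tolist()); print(ray(p,hull,.024)[:,:2])
P=np.array([[335,79],[336.5,207],[429.5,207],[436.5,80.5]])
P=np.array([[310+77/3.4,55+85/3.4],[310+90/3.4,55+518/3.4],[310+405/3.4,55+515/3.4],[310+492/3.4,55+513/3.4],[310+525/3.4,55+87/3.4],[310+431/3.4,55+87/3.4]])
print("deckL",ray(p,P[:2],.024)[:,:2],"bar",ray(p,P[2:],.052)[:,:2])
print(ray(p,P[2:],.052)[:,:2].mean(0))
E
```

```text
mat [[441, 37], [431, 193], [341, 198], [338, 41]] [[ 0.6118  0.1326]
 [ 0.6379 -0.1026]
 [ 0.4893 -0.1209]
 [ 0.4637  0.1178]] [0.5507 0.0067]
bar [[463, 79], [453, 205], [431, 207], [428, 201], [436, 81]] [[0.6367921628437276, -0.19292892454896074], [0.6584205319022433, -0.37384636751663036], [0.6254208690110237, -0.3792878240565979], [0.6191786583530602, -0.3699650395600778], [0.6005813036529248, -0.19789774634209045]]
stage hull [[460, 73], [465, 80], [478, 175], [453, 205], [336, 208], [331, 80]]
[[ 0.6423 -0.184 ]
 [ 0.6514 -0.1929]
 [ 0.7006 -0.3309]
 [ 0.6711 -0.383 ]
 [ 0.4829 -0.4006]
 [ 0.4588 -0.2056]]
deckL [[ 0.4612 -0.2054]
 [ 0.4835 -0.3994]] bar [[ 0.6224 -0.3786]
 [ 0.6613 -0.3751]
 [ 0.6391 -0.1948]
 [ 0.6015 -0.1973]]
[ 0.6311 -0.2865]
```

>>> step_arm:
  moves:
    - {"delta_pos": [-0.12, 0.42, 0.8], "dr": [0, 0, 0], "hand": -0.45}
    - {"delta_pos": [-0.12, 0.42, 0.8], "dr": [0, 0, 0], "hand": -0.45}
    - {"delta_pos": [-0.12, 0.42, 0.8], "dr": [0, 0, 0], "hand": -0.45}
    - {"delta_pos": [-0.12, 0.43, 0.8], "dr": [0, 0, 0], "hand": -0.45}
    - {"delta_pos": [0, 0, 0.8], "dr": [0, 0, 0], "hand": -0.45}
    - {"delta_pos": [0, 0, 0.7], "dr": [0, 0, 0], "hand": -0.45}
    - {"delta_pos": [0, 0, 0], "dr": [0, 0, 0], "hand": -0.45}
    - {"delta_pos": [0, 0, 0], "dr": [0, 0, 0], "hand": -0.45}

```text
time: 5.68
tcp_pos: [0.5228, 0.2252, 0.1354]
eef_rot: [0.001, 0.684, 0.729, 0.001]
contact_force: [-0.3, 0.2, 0.8]
gripper_width: 0.0637
grip_force: 0.0
```

```bash
python3 -c "
from h import *
im,p=shot('wy'); togo([.5225,.2243,.031],1.634)
im[260:]=0
print(caps(im,p,disc=False))
a=im[:,100:540]; cv2.imwrite('pics/wyc.png',a[...,::-1])"
```

```text
t5.7 tcp [0.5232 0.2257 0.1361] head1.635 shift [-0.03 -0.02  2.1 ] turn [ 0.02 -0.01  0.  ] w0.064
{'red': [array([0.5146, 0.2951])], 'yellow': [array([0.6071, 0.2222])], 'blue': [array([0.5131, 0.3495])]}
```

View pics/wyc.png

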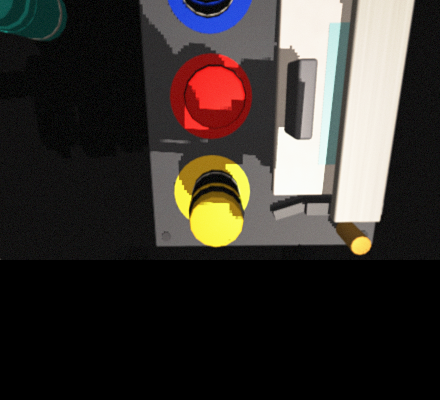

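The yellow cap is at crop (216,219), the red cap at (214,98), and the grip at (302,98).

```bash
python3 -c "
from h import *
im,p=load('wy')
print(ray(p,[[316.5,219],[314,98]],.08)); print(proj(p,[[.5225,.2243,.08],[.5168,.2995,.08]]))
print('disc',ray(p,[[311.5,190],[311,96]],.012))"
```

```text
[[0.5245 0.2277 0.08  ]
 [0.5183 0.3009 0.08  ]]
[[313.0138 223.8561]
 [311.2565 100.3501]]
disc [[0.5211 0.2259 0.012 ]
 [0.5161 0.2999 0.012 ]]
```

>>> step_arm:
  moves:
    - {"delta_pos": [0, 0, 0.5], "dr": [0, 0, 0], "hand": -0.45}
    - {"delta_pos": [0, 0, 0.5], "dr": [0, 0, 0], "hand": -0.45}
    - {"delta_pos": [0, 0, 0.5], "dr": [0, 0, 0], "hand": -0.45}
    - {"delta_pos": [0, 0, 0.4], "dr": [0, 0, 0], "hand": -0.45}
    - {"delta_pos": [0, 0, 0.2], "dr": [0, 0, 0], "hand": -0.45}
    - {"delta_pos": [0, 0, 0], "dr": [0, 0, 0], "hand": -0.45}
    - {"delta_pos": [0, 0, 0], "dr": [0, 0, 0], "hand": 0.5}
    - {"delta_pos": [0, 0, 0], "dr": [0, 0, 0], "hand": 0.5}
    - {"delta_pos": [0, 0, 0], "dr": [0, 0, 0], "hand": 0.5}
    - {"delta_pos": [0, 0, 0], "dr": [0, 0, 0], "hand": 0.5}
    - {"delta_pos": [0, 0, 0], "dr": [0, 0, 0], "hand": 0.5}
    - {"delta_pos": [0, 0, -0.3], "dr": [0, 0, 0], "hand": 0.5}
    - {"delta_pos": [0, 0, -0.6], "dr": [0, 0, 0], "hand": 0.5}
    - {"delta_pos": [0, 0, -0.8], "dr": [0, 0, 0], "hand": 0.5}
    - {"delta_pos": [0, 0, -0.8], "dr": [0, 0, 0], "hand": 0.5}
    - {"delta_pos": [0, 0, -0.5], "dr": [0, 0, 0], "hand": 0.5}
    - {"delta_pos": [0, 0, 0], "dr": [0, 0, 0], "hand": 0.5}
  newtons: 20

```text
time: 7.85
tcp_pos: [0.5224, 0.2263, 0.1811]
eef_rot: [0.001, 0.684, 0.73, 0.002]
contact_force: [0.3, -0.2, -3.4]
gripper_width: 0.0374
grip_force: 20.0
```

```bash
python3 -c "
from h import *
togo([.5240,-.0717,.024],1.634)"
```

```text
t7.8 tcp [0.5224 0.2263 0.1811] head1.636 shift [-5.95 -0.37  3.13] turn [ 0.02 -0.01  0.01] w0.037
```

>>> step_arm:
  moves:
    - {"delta_pos": [-0.4, -0.03, 0], "dr": [0, 0, 0], "hand": 0.5}
    - {"delta_pos": [-0.75, -0.05, 0], "dr": [0, 0, 0], "hand": 0.5}
    - {"delta_pos": [-0.75, -0.05, 0], "dr": [0, 0, 0], "hand": 0.5}
    - {"delta_pos": [-0.75, -0.05, 0], "dr": [0, 0, 0], "hand": 0.5}
    - {"delta_pos": [-0.75, -0.05, 0], "dr": [0, 0, 0], "hand": 0.5}
    - {"delta_pos": [-0.75, -0.05, 0], "dr": [0, 0, 0], "hand": 0.5}
    - {"delta_pos": [-0.75, -0.05, 0.2], "dr": [0, 0, 0], "hand": 0.5}
    - {"delta_pos": [-0.7, -0.03, 0.5], "dr": [0, 0, 0], "hand": 0.5}
    - {"delta_pos": [-0.35, 0, 0.5], "dr": [0, 0, 0], "hand": 0.5}
    - {"delta_pos": [0, 0, 0.5], "dr": [0, 0, 0], "hand": 0.5}
    - {"delta_pos": [0, 0, 0.5], "dr": [0, 0, 0], "hand": 0.5}
    - {"delta_pos": [0, 0, 0.4], "dr": [0, 0, 0], "hand": 0.5}
    - {"delta_pos": [0, 0, 0.2], "dr": [0, 0, 0], "hand": 0.5}
    - {"delta_pos": [0, 0, 0.1], "dr": [0, 0, 0], "hand": 0.5}
    - {"delta_pos": [0, 0, 0], "dr": [0, 0, 0], "hand": 0.5}
    - {"delta_pos": [0, 0, 0], "dr": [0, 0, 0], "hand": 0.5}

```text
time: 9.85
tcp_pos: [0.5236, -0.0723, 0.0345]
eef_rot: [0.001, 0.684, 0.73, 0.0]
contact_force: [-1.0, -0.2, -2.7]
gripper_width: 0.0373
grip_force: 20.0
```

```bash
python3 -c "
from h import *
togo([.5240,-.0717,.0225],1.634);print(manip.observe()['contact_force'])"
```

```text
t9.8 tcp [ 0.5236 -0.0723  0.0345] head1.636 shift [0.01 0.01 0.24] turn [0.01 0.   0.01] w0.037
[-0.9634 -0.1957 -2.6518]
```

>>> step_arm:
  moves:
    - {"delta_pos": [0, 0, 0.1], "dr": [0, 0, 0], "hand": 0.5}
    - {"delta_pos": [0, 0, 0.1], "dr": [0, 0, 0], "hand": 0.5}
    - {"delta_pos": [0, 0, 0.03], "dr": [0, 0, 0], "hand": 0.5}
    - {"delta_pos": [0, 0, 0], "dr": [0, 0, 0], "hand": 0.5}
    - {"delta_pos": [0, 0, 0], "dr": [0, 0, 0], "hand": 0.5}

```text
time: 10.48
tcp_pos: [0.523, -0.0722, 0.0223]
eef_rot: [0.0, 0.684, 0.73, 0.0]
contact_force: [0.0, 0.4, -2.5]
gripper_width: 0.0374
grip_force: 20.0
```

>>> step_arm:
  moves:
    - {"delta_pos": [0, 0, 0], "dr": [0, 0, 0], "hand": 0}
    - {"delta_pos": [0, 0, 0], "dr": [0, 0, 0], "hand": -0.45}
    - {"delta_pos": [0, 0, 0], "dr": [0, 0, 0], "hand": -0.45}
    - {"delta_pos": [0, 0, -0.3], "dr": [0, 0, 0], "hand": -0.45}
    - {"delta_pos": [0, 0, -0.7], "dr": [0, 0, 0], "hand": -0.45}
    - {"delta_pos": [0, 0, -0.7], "dr": [0, 0, 0], "hand": -0.45}
    - {"delta_pos": [0, 0, -0.7], "dr": [0, 0, 0], "hand": -0.45}
    - {"delta_pos": [0.5, 0.04, 0], "dr": [0, 0, 0], "hand": -0.45}
    - {"delta_pos": [0.9, 0.04, 0], "dr": [0, 0, 0], "hand": -0.45}
    - {"delta_pos": [0.9, 0.04, 0], "dr": [0, 0, 0], "hand": -0.45}
    - {"delta_pos": [0.9, 0.04, 0], "dr": [0, 0, 0], "hand": -0.45}
    - {"delta_pos": [0.9, 0.04, 0], "dr": [0, 0, 0], "hand": -0.45}
    - {"delta_pos": [0.9, 0.04, 0], "dr": [0, 0, 0], "hand": -0.45}
    - {"delta_pos": [0.9, 0.04, 0], "dr": [0, 0, 0], "hand": -0.45}
    - {"delta_pos": [0.9, 0.04, 0], "dr": [0, 0, 0], "hand": -0.45}
    - {"delta_pos": [0.6, 0.02, 0], "dr": [0, 0, 0], "hand": -0.45}
    - {"delta_pos": [0, 0, 0], "dr": [0, 0, 0], "hand": -0.45}
    - {"delta_pos": [0, 0, 0], "dr": [0, 0, 0], "hand": -0.45}

```text
time: 12.72
tcp_pos: [0.5158, 0.2977, 0.1427]
eef_rot: [0.0, 0.684, 0.73, -0.0]
contact_force: [0.2, 0.6, 0.2]
gripper_width: 0.0639
grip_force: 0.0
```

```bash
python3 -c "
from h import *
im,p=shot('wr'); togo([.5172,.2998,.031],1.634)
print(proj(p,[[.5172,.2998,.08],[.5172,.2998,.012],[.5085,.3725,.08],[.524,-.0717,.071]]))
im=snapshot('top');cv2.imwrite('pics/top1.png',im[100:260,150:450][...,::-1])"
```

```text
t12.8 tcp [0.5159 0.2973 0.1426] head1.635 shift [0.05 0.03 2.23] turn [0.   0.   0.01] w0.064
[[316.0563 215.2638]
 [315.6345 185.953 ]
 [309.5506  98.6088]
 [298.2394 551.6004]]
```

```bash
python3 -c "
import cv2
a=cv2.imread('pics/wr.png')[40:260,200:430];b=cv2.imread('pics/top1.png')
cv2.imwrite('pics/c1.png',cv2.hconcat([cv2.resize(a,(400,383)),cv2.resize(b,(400,383))]))"
```

```text
(no output)
```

View pics/c1.png

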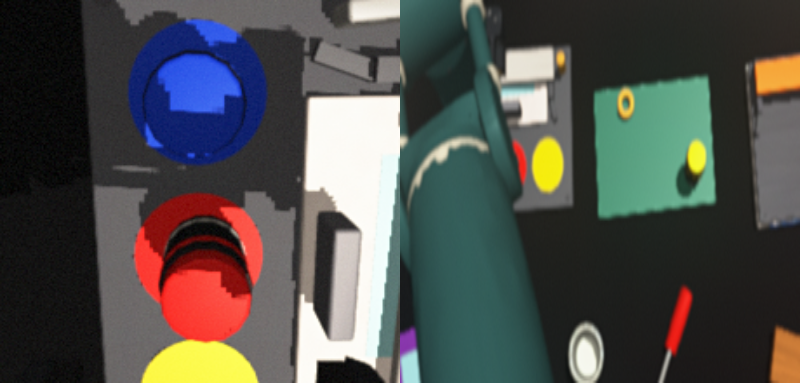

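Yellow stands upright on the mat at the right of the crop. The red lens is at wrist (318,208) under the gripper. I go on to grip it.

>>> step_arm:
  moves:
    - {"delta_pos": [0.08, 0.03, 0.5], "dr": [0, 0, 0], "hand": -0.45}
    - {"delta_pos": [0, 0, 0.5], "dr": [0, 0, 0], "hand": -0.45}
    - {"delta_pos": [0, 0, 0.5], "dr": [0, 0, 0], "hand": -0.45}
    - {"delta_pos": [0, 0, 0.5], "dr": [0, 0, 0], "hand": -0.45}
    - {"delta_pos": [0, 0, 0.23], "dr": [0, 0, 0], "hand": -0.45}
    - {"delta_pos": [0, 0, 0], "dr": [0, 0, 0], "hand": -0.45}
    - {"delta_pos": [0, 0, 0], "dr": [0, 0, 0], "hand": 0.5}
    - {"delta_pos": [0, 0, 0], "dr": [0, 0, 0], "hand": 0.5}
    - {"delta_pos": [0, 0, 0], "dr": [0, 0, 0], "hand": 0.5}
    - {"delta_pos": [0, 0, 0], "dr": [0, 0, 0], "hand": 0.5}
    - {"delta_pos": [0, 0, 0], "dr": [0, 0, 0], "hand": 0.5}
    - {"delta_pos": [0, 0, -0.3], "dr": [0, 0, 0], "hand": 0.5}
    - {"delta_pos": [0, 0, -0.6], "dr": [0, 0, 0], "hand": 0.5}
    - {"delta_pos": [0, 0, -0.8], "dr": [0, 0, 0], "hand": 0.5}
    - {"delta_pos": [0, 0, -0.8], "dr": [0, 0, 0], "hand": 0.5}
    - {"delta_pos": [0, 0, -0.5], "dr": [0, 0, 0], "hand": 0.5}
    - {"delta_pos": [0, 0, 0], "dr": [0, 0, 0], "hand": 0.5}

```text
time: 14.95
tcp_pos: [0.5183, 0.303, 0.1834]
eef_rot: [0.001, 0.684, 0.73, 0.002]
contact_force: [-0.4, 0.5, -2.2]
gripper_width: 0.0374
grip_force: 20.0
```

```bash
python3 -c "
from h import *
togo([.5159,.0029,.0215],1.634)"
```

```text
t14.9 tcp [0.5183 0.303  0.1834] head1.636 shift [-5.99 -0.45  3.22] turn [ 0.03 -0.01  0.01] w0.037
```

>>> step_arm:
  moves:
    - {"delta_pos": [-0.4, -0.05, 0], "dr": [0, 0, 0], "hand": 0.5}
    - {"delta_pos": [-0.75, -0.05, 0], "dr": [0, 0, 0], "hand": 0.5}
    - {"delta_pos": [-0.75, -0.05, 0], "dr": [0, 0, 0], "hand": 0.5}
    - {"delta_pos": [-0.75, -0.05, 0], "dr": [0, 0, 0], "hand": 0.5}
    - {"delta_pos": [-0.75, -0.05, 0], "dr": [0, 0, 0], "hand": 0.5}
    - {"delta_pos": [-0.75, -0.05, 0], "dr": [0, 0, 0], "hand": 0.5}
    - {"delta_pos": [-0.75, -0.05, 0.2], "dr": [0, 0, 0], "hand": 0.5}
    - {"delta_pos": [-0.7, -0.05, 0.5], "dr": [0, 0, 0], "hand": 0.5}
    - {"delta_pos": [-0.39, -0.05, 0.5], "dr": [0, 0, 0], "hand": 0.5}
    - {"delta_pos": [0, 0, 0.5], "dr": [0, 0, 0], "hand": 0.5}
    - {"delta_pos": [0, 0, 0.5], "dr": [0, 0, 0], "hand": 0.5}
    - {"delta_pos": [0, 0, 0.4], "dr": [0, 0, 0], "hand": 0.5}
    - {"delta_pos": [0, 0, 0.3], "dr": [0, 0, 0], "hand": 0.5}
    - {"delta_pos": [0, 0, 0.2], "dr": [0, 0, 0], "hand": 0.5}
    - {"delta_pos": [0, 0, 0.1], "dr": [0, 0, 0], "hand": 0.5}
    - {"delta_pos": [0, 0, 0.03], "dr": [0, 0, 0], "hand": 0.5}
    - {"delta_pos": [0, 0, 0], "dr": [0, 0, 0], "hand": 0.5}
    - {"delta_pos": [0, 0, 0], "dr": [0, 0, 0], "hand": 0.5}

```text
time: 17.2
tcp_pos: [0.5126, 0.0016, 0.0219]
eef_rot: [-0.001, 0.684, 0.73, -0.002]
contact_force: [-13.3, -0.4, 23.1]
gripper_width: 0.0373
grip_force: 20.0
```

>>> step_arm:
  moves:
    - {"delta_pos": [0, 0, -0.03], "dr": [0, 0, 0], "hand": 0.5}
    - {"delta_pos": [0, 0, 0], "dr": [0, 0, 0], "hand": 0.5}

```text
time: 17.45
tcp_pos: [0.5143, 0.0018, 0.0221]
eef_rot: [0.0, 0.684, 0.73, -0.0]
contact_force: [-4.8, -0.3, 9.3]
gripper_width: 0.0374
grip_force: 20.0
```

```bash
python3 -c "
from h import *
s=manip.observe();print(s['contact_force'],s['moment'],s['grip_force']);togo([.5159,.0029,.0215],1.634)
im=snapshot('scene');cv2.imwrite('pics/s1.png',cv2.resize(im[180:360,200:440][...,::-1],None,fx=2.5,fy=2.5))"
```

```text
[-4.7515 -0.2725  9.2915] [-0.1526  0.9114  0.0147] 19.98704549856484
t17.4 tcp [0.5143 0.0018 0.0221] head1.636 shift [0.02 0.03 0.01] turn [0.   0.   0.01] w0.037
```

View pics/s1.png

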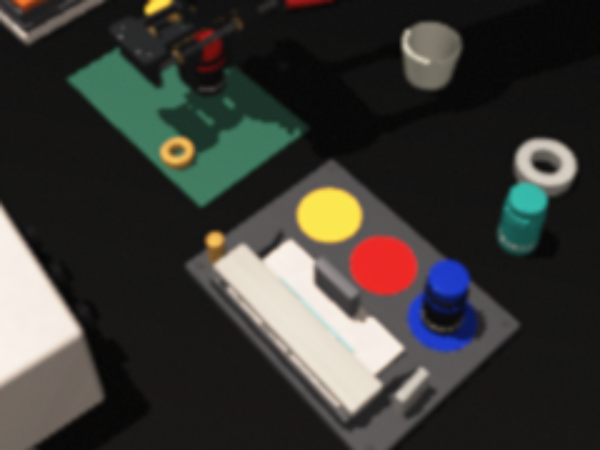

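The red lens stands on the mat, still held and pressing lightly. I ease off and release.

>>> step_arm:
  moves:
    - {"delta_pos": [0, 0, -0.015], "dr": [0, 0, 0], "hand": 0.5}
    - {"delta_pos": [0, 0, 0], "dr": [0, 0, 0], "hand": 0}
    - {"delta_pos": [0, 0, 0], "dr": [0, 0, 0], "hand": -0.45}
    - {"delta_pos": [0, 0, 0], "dr": [0, 0, 0], "hand": -0.45}
    - {"delta_pos": [0, 0, -0.3], "dr": [0, 0, 0], "hand": -0.45}
    - {"delta_pos": [0, 0, -0.7], "dr": [0, 0, 0], "hand": -0.45}
    - {"delta_pos": [0, 0, -0.7], "dr": [0, 0, 0], "hand": -0.45}
    - {"delta_pos": [0, 0, -0.7], "dr": [0, 0, 0], "hand": -0.45}
    - {"delta_pos": [0.5, 0.04, 0], "dr": [0, 0, 0], "hand": -0.45}
    - {"delta_pos": [0.9, 0.04, 0], "dr": [0, 0, 0], "hand": -0.45}
    - {"delta_pos": [0.9, 0.04, 0], "dr": [0, 0, 0], "hand": -0.45}
    - {"delta_pos": [0.9, 0.04, 0], "dr": [0, 0, 0], "hand": -0.45}
    - {"delta_pos": [0.9, 0.04, 0], "dr": [0, 0, 0], "hand": -0.45}
    - {"delta_pos": [0.9, 0.04, 0], "dr": [0, 0, 0], "hand": -0.45}
    - {"delta_pos": [0.9, 0.04, 0], "dr": [0, 0, 0], "hand": -0.45}
    - {"delta_pos": [0.9, 0.04, 0], "dr": [0, 0, 0], "hand": -0.45}
    - {"delta_pos": [0.62, 0.03, 0], "dr": [0, 0, 0], "hand": -0.45}
    - {"delta_pos": [0, 0, 0], "dr": [0, 0, 0], "hand": -0.45}
    - {"delta_pos": [0, 0, 0], "dr": [0, 0, 0], "hand": -0.45}

```text
time: 19.88
tcp_pos: [0.5074, 0.3728, 0.1419]
eef_rot: [0.0, 0.684, 0.73, -0.0]
contact_force: [1.1, -0.1, -0.0]
gripper_width: 0.0639
grip_force: 0.0
```

```bash
python3 -c "
from h import *
im,p=shot('wb');togo([.5092,.3740,.031],1.634); im[300:]=0
c=blobs(mask(im,108,128,s=110,v=60),100)
P=[ray(p,k[:,0],.08)[:,:2] for k in c]; P=np.vstack(P); print(P.min(0),P.max(0)); print('cap centre y', P[:,1].min()+.0175)"
```

```text
t19.9 tcp [0.5074 0.3723 0.1417] head1.635 shift [0.03 0.04 2.21] turn [-0.    0.    0.01] w0.064
[0.4852 0.356 ] [0.5316 0.4173]
cap centre y 0.37347969401789605
```

>>> step_arm:
  moves:
    - {"delta_pos": [0.03, 0.04, 0.5], "dr": [0, 0, 0], "hand": -0.45}
    - {"delta_pos": [0, 0, 0.5], "dr": [0, 0, 0], "hand": -0.45}
    - {"delta_pos": [0, 0, 0.5], "dr": [0, 0, 0], "hand": -0.45}
    - {"delta_pos": [0, 0, 0.5], "dr": [0, 0, 0], "hand": -0.45}
    - {"delta_pos": [0, 0, 0.2], "dr": [0, 0, 0], "hand": -0.45}
    - {"delta_pos": [0, 0, 0], "dr": [0, 0, 0], "hand": -0.45}
    - {"delta_pos": [0, 0, 0], "dr": [0, 0, 0], "hand": 0.5}
    - {"delta_pos": [0, 0, 0], "dr": [0, 0, 0], "hand": 0.5}
    - {"delta_pos": [0, 0, 0], "dr": [0, 0, 0], "hand": 0.5}
    - {"delta_pos": [0, 0, 0], "dr": [0, 0, 0], "hand": 0.5}
    - {"delta_pos": [0, 0, 0], "dr": [0, 0, 0], "hand": 0.5}
    - {"delta_pos": [0, 0, -0.3], "dr": [0, 0, 0], "hand": 0.5}
    - {"delta_pos": [0, 0, -0.6], "dr": [0, 0, 0], "hand": 0.5}
    - {"delta_pos": [0, 0, -0.8], "dr": [0, 0, 0], "hand": 0.5}
    - {"delta_pos": [0, 0, -0.8], "dr": [0, 0, 0], "hand": 0.5}
    - {"delta_pos": [0, 0, -0.5], "dr": [0, 0, 0], "hand": 0.5}
    - {"delta_pos": [0, 0, 0], "dr": [0, 0, 0], "hand": 0.5}

```text
time: 22.05
tcp_pos: [0.5109, 0.3759, 0.1847]
eef_rot: [0.001, 0.684, 0.73, 0.003]
contact_force: [-0.6, 0.9, -1.5]
gripper_width: 0.0375
grip_force: 20.0
```

```bash
python3 -c "
from h import *
togo([.5078,.0775,.0235],1.634)"
```

```text
t22.1 tcp [0.5109 0.3759 0.1847] head1.636 shift [-5.96 -0.47  3.2 ] turn [ 0.03 -0.02  0.01] w0.037
```

>>> step_arm:
  moves:
    - {"delta_pos": [-0.4, -0.05, 0], "dr": [0, 0, 0], "hand": 0.5}
    - {"delta_pos": [-0.75, -0.05, 0], "dr": [0, 0, 0], "hand": 0.5}
    - {"delta_pos": [-0.75, -0.05, 0], "dr": [0, 0, 0], "hand": 0.5}
    - {"delta_pos": [-0.75, -0.05, 0], "dr": [0, 0, 0], "hand": 0.5}
    - {"delta_pos": [-0.75, -0.05, 0], "dr": [0, 0, 0], "hand": 0.5}
    - {"delta_pos": [-0.75, -0.05, 0], "dr": [0, 0, 0], "hand": 0.5}
    - {"delta_pos": [-0.75, -0.05, 0.2], "dr": [0, 0, 0], "hand": 0.5}
    - {"delta_pos": [-0.7, -0.05, 0.5], "dr": [0, 0, 0], "hand": 0.5}
    - {"delta_pos": [-0.36, -0.05, 0.5], "dr": [0, 0, 0], "hand": 0.5}
    - {"delta_pos": [0, 0, 0.5], "dr": [0, 0, 0], "hand": 0.5}
    - {"delta_pos": [0, 0, 0.5], "dr": [0, 0, 0], "hand": 0.5}
    - {"delta_pos": [0, 0, 0.4], "dr": [0, 0, 0], "hand": 0.5}
    - {"delta_pos": [0, 0, 0.3], "dr": [0, 0, 0], "hand": 0.5}
    - {"delta_pos": [0, 0, 0.2], "dr": [0, 0, 0], "hand": 0.5}
    - {"delta_pos": [0, 0, 0.08], "dr": [0, 0, 0], "hand": 0.5}
    - {"delta_pos": [0, 0, 0], "dr": [0, 0, 0], "hand": 0.5}
    - {"delta_pos": [0, 0, 0], "dr": [0, 0, 0], "hand": 0.5}

```text
time: 24.18
tcp_pos: [0.5057, 0.0758, 0.0233]
eef_rot: [-0.0, 0.684, 0.73, -0.001]
contact_force: [-4.8, -1.7, 5.1]
gripper_width: 0.0373
grip_force: 20.0
```

>>> step_arm:
  moves:
    - {"delta_pos": [0, 0, -0.02], "dr": [0, 0, 0], "hand": 0.5}
    - {"delta_pos": [0, 0, 0], "dr": [0, 0, 0], "hand": 0}
    - {"delta_pos": [0, 0, 0], "dr": [0, 0, 0], "hand": -0.45}
    - {"delta_pos": [0, 0, 0], "dr": [0, 0, 0], "hand": -0.45}
    - {"delta_pos": [0, 0, -0.3], "dr": [0, 0, 0], "hand": -0.45}
    - {"delta_pos": [0, 0, -0.7], "dr": [0, 0, 0], "hand": -0.45}
    - {"delta_pos": [0, 0, -0.8], "dr": [0, 0, 0], "hand": -0.45}
    - {"delta_pos": [0, 0, -0.8], "dr": [0, 0, 0], "hand": -0.45}
    - {"delta_pos": [0.65, 0.2, 0], "dr": [0, 0, 0], "hand": -0.45}
    - {"delta_pos": [0.8, 0.3, 0], "dr": [0, 0, 0], "hand": -0.45}
    - {"delta_pos": [0.8, 0.3, 0], "dr": [0, 0, 0], "hand": -0.45}
    - {"delta_pos": [0.8, 0.3, 0], "dr": [0, 0, 0], "hand": -0.45}
    - {"delta_pos": [0.8, 0.3, 0], "dr": [0, 0, 0], "hand": -0.45}
    - {"delta_pos": [0.6, 0.22, 0], "dr": [0, 0, 0], "hand": -0.45}
    - {"delta_pos": [0, 0, 0], "dr": [0, 0, 0], "hand": -0.45}
    - {"delta_pos": [0, 0, 0], "dr": [0, 0, 0], "hand": -0.45}

```text
time: 26.18
tcp_pos: [0.5724, 0.3028, 0.1538]
eef_rot: [0.0, 0.684, 0.73, -0.0]
contact_force: [0.1, 0.2, -0.4]
gripper_width: 0.0641
grip_force: 0.0
```

```bash
python3 -c "
from h import *
im,p=shot('wp');togo([.573,.303,.043],1.645)
t=snapshot('top');print(caps(t*(np.indices(t.shape[:2])[1]>290)[...,None].astype(np.uint8)*(np.indices(t.shape[:2])[1]<400)[...,None].astype(np.uint8),camera_params('top'),zb=.003,disc=False))
cv2.imwrite('pics/wpc.png',cv2.resize(im[0:270,200:500][...,::-1],(640,576)))
print(proj(p,[[.573,.303,.057]]))"
```

```text
t26.2 tcp [0.5723 0.3024 0.1537] head1.635 shift [0.01 0.02 2.21] turn [-0.    0.   -0.06] w0.064
{'red': [array([ 0.512 , -0.0012])], 'yellow': [array([ 0.5204, -0.0742])], 'blue': [array([0.5032, 0.0706])]}
[[314.7632 201.0602]]
```

View pics/wpc.png

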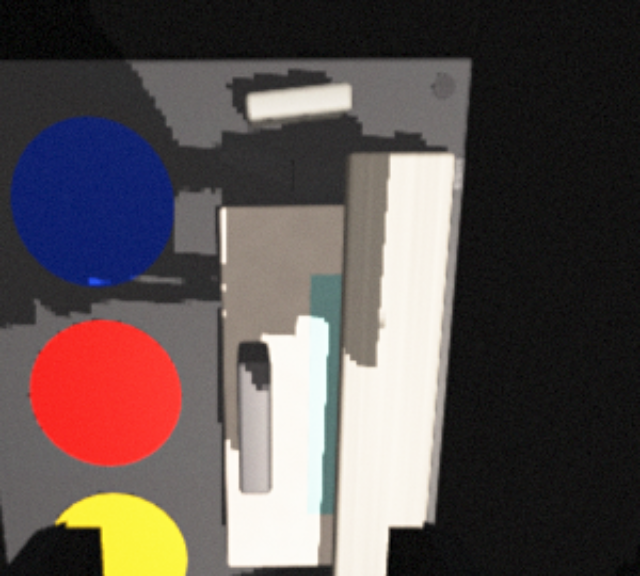

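Grip top centre is at about wrist px (319,195), and the plate's -x edge runs from (304,97) to (307,266). All three discs are clear.

```bash
python3 -c "
from h import *
im,p=load('wp')
f=lambda l:[(200+a/2.133,b/2.133) for a,b in l]
e=ray(p,f([(222,207),(228.5,566)]),.020)[:,:2];print(e, np.arctan2(-(e[0]-e[1])[0],(e[0]-e[1])[1]),np.hypot(*(e[0]-e[1])),e.mean(0))
print('grip corners',ray(p,f([(239,342),(270,342),(271,491),(241,491),(254.5,416.5)]),.057)[:,:2])
print('discs',ray(p,f([(92,201),(106,392)]),.012)[:,:2])
print('bar',ray(p,f([(348,153),(455,153),(335,576)]),.040)[:,:2])
"
```

```text
[[0.5598 0.3759]
 [0.571  0.2274]] 0.07486886856369418 0.1488464212211003 [0.5654 0.3016]
grip corners [[0.569  0.3338]
 [0.5795 0.3345]
 [0.584  0.2799]
 [0.5732 0.2792]
 [0.5761 0.3078]]
discs [[0.5106 0.3745]
 [0.5163 0.2999]]
bar [[0.6014 0.3966]
 [0.637  0.3989]
 [0.6138 0.237 ]]
```

>>> step_arm:
  moves:
    - {"delta_pos": [0, 0, 0], "dr": [0, 0, 0.945], "hand": -0.8}
    - {"delta_pos": [0, 0, 0], "dr": [0, 0, 0.945], "hand": -0.8}
    - {"delta_pos": [0, 0, 0], "dr": [0, 0, 0.945], "hand": -0.8}
    - {"delta_pos": [0, 0, 0], "dr": [0, 0, 0.945], "hand": -0.8}
    - {"delta_pos": [0, 0, 0], "dr": [0, 0, 0.945], "hand": -0.8}
    - {"delta_pos": [0, 0, 0], "dr": [0, 0, 0.945], "hand": -0.8}
    - {"delta_pos": [0, 0, 0], "dr": [0, 0, 0.945], "hand": -0.8}
    - {"delta_pos": [0, 0, 0], "dr": [0, 0, 0.945], "hand": -0.8}
    - {"delta_pos": [0, 0, 0], "dr": [0, 0, 0.945], "hand": -0.8}
    - {"delta_pos": [0, 0, 0], "dr": [0, 0, 0.945], "hand": -0.8}
    - {"delta_pos": [0, 0, 0], "dr": [0, 0, 0.945], "hand": -0.8}
    - {"delta_pos": [0, 0, 0], "dr": [0, 0, 0], "hand": -0.8}
    - {"delta_pos": [0, 0, 0], "dr": [0, 0, 0], "hand": -0.8}

```text
time: 27.9
tcp_pos: [0.5726, 0.3027, 0.1536]
eef_rot: [0.0, 0.999, 0.039, -0.0]
contact_force: [-0.2, 0.2, -0.4]
gripper_width: 0.0791
grip_force: 0.0
```

```bash
python3 -c "
from h import *
im,p=shot('wp2');togo([.577,.304,.027],.075)
print(proj(p,[[.577,.304,.057]]))
cv2.imwrite('pics/wp2c.png',cv2.resize(im[60:330,150:490][...,::-1],(640,508)))"
```

```text
t27.9 tcp [0.5726 0.3028 0.1536] head0.078 shift [ 0.09 -0.02  2.53] turn [ 0.   -0.    0.02] w0.079
[[314.0635 195.1078]]
```

View pics/wp2c.png

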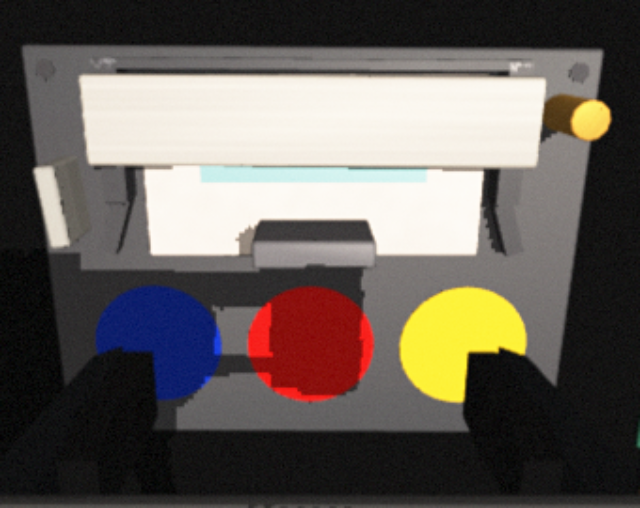

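Seen this way, the dark band is the grip's +x face and the light band its top, centred at wrist px (317,195). The prediction was (314,195), so the pose is right.

>>> step_arm:
  moves:
    - {"delta_pos": [0.09, 0, 0.5], "dr": [0, 0, 0.02], "hand": -0.8}
    - {"delta_pos": [0, 0, 0.5], "dr": [0, 0, 0], "hand": -0.8}
    - {"delta_pos": [0, 0, 0.5], "dr": [0, 0, 0], "hand": -0.8}
    - {"delta_pos": [0, 0, 0.5], "dr": [0, 0, 0], "hand": -0.8}
    - {"delta_pos": [0, 0, 0.4], "dr": [0, 0, 0], "hand": -0.8}
    - {"delta_pos": [0, 0, 0.1], "dr": [0, 0, 0], "hand": -0.8}
    - {"delta_pos": [0, 0, 0], "dr": [0, 0, 0], "hand": -0.8}
    - {"delta_pos": [0, 0, 0], "dr": [0, 0, 0], "hand": 0.2}
    - {"delta_pos": [0, 0, 0], "dr": [0, 0, 0], "hand": 0.2}
    - {"delta_pos": [0, 0, 0], "dr": [0, 0, 0], "hand": 0.2}
    - {"delta_pos": [0, 0, 0], "dr": [0, 0, 0], "hand": 0.2}
    - {"delta_pos": [0, 0, 0], "dr": [0, 0, 0], "hand": 0.2}
  newtons: 30

```text
time: 29.45
tcp_pos: [0.5775, 0.3034, 0.0292]
eef_rot: [0.0, 0.999, 0.037, 0.0]
contact_force: [-0.5, -3.5, 6.4]
gripper_width: 0.0497
grip_force: 30.0
```

>>> step_arm:
  moves:
    - {"delta_pos": [0, 0, -0.02], "dr": [0, 0, 0], "hand": 0.2}
    - {"delta_pos": [-0.15, 0, 0], "dr": [0, 0, 0], "hand": 0.2}
    - {"delta_pos": [-0.2, 0, 0], "dr": [0, 0, 0], "hand": 0.2}
    - {"delta_pos": [-0.2, 0, 0], "dr": [0, 0, 0], "hand": 0.2}
    - {"delta_pos": [-0.2, 0, 0], "dr": [0, 0, 0], "hand": 0.2}
    - {"delta_pos": [-0.2, 0, 0], "dr": [0, 0, 0], "hand": 0.2}
    - {"delta_pos": [-0.2, 0, 0], "dr": [0, 0, 0], "hand": 0.2}
    - {"delta_pos": [-0.1, 0, 0], "dr": [0, 0, 0], "hand": 0.2}
    - {"delta_pos": [0, 0, 0], "dr": [0, 0, 0], "hand": 0.2}

```text
time: 30.58
tcp_pos: [0.5137, 0.299, 0.0293]
eef_rot: [0.0, 0.999, 0.037, -0.001]
contact_force: [-0.9, -0.5, -0.9]
gripper_width: 0.0497
grip_force: 30.0
```

```bash
python3 -c "
from h import *
im,p=shot('wp3');togo([.52,.30,.2],.075);s=manip.observe();print(s['contact_force'],s['moment'])
cv2.imwrite('pics/wp3c.png',cv2.resize(im[0:400,120:520][...,::-1],(400,400)))"
```

```text
t30.6 tcp [0.5141 0.299  0.0293] head0.073 shift [ 0.11 -0.01 -3.41] turn [ 0.    0.01 -0.01] w0.050
[-0.8643  0.341  -0.7488] [-0.0708  0.162  -0.0543]
```

View pics/wp3c.png

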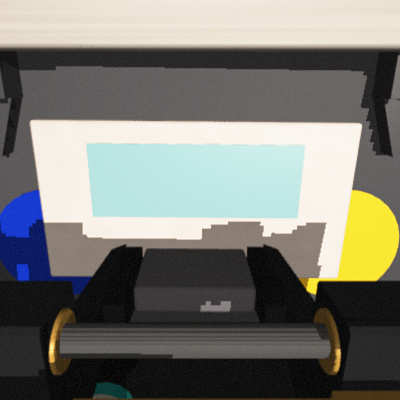

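The plate hangs straight in the gripper, with its far edge (crop y≈122) clear of the bar and guides. Now I draw it slightly further and lift it.

>>> step_arm:
  moves:
    - {"delta_pos": [-0.2, 0, 0], "dr": [0, 0, 0], "hand": 0.2}
    - {"delta_pos": [-0.2, 0, 0], "dr": [0, 0, 0], "hand": 0.2}
    - {"delta_pos": [0, 0, -0.2], "dr": [0, 0, 0], "hand": 0.2}
    - {"delta_pos": [0, 0, -0.5], "dr": [0, 0, 0], "hand": 0.2}
    - {"delta_pos": [0, 0, -0.7], "dr": [0, 0, 0], "hand": 0.2}
    - {"delta_pos": [0, 0, -0.7], "dr": [0, 0, 0], "hand": 0.2}
    - {"delta_pos": [0, 0, -0.7], "dr": [0, 0, 0], "hand": 0.2}
    - {"delta_pos": [0, 0, -0.4], "dr": [0, 0, 0], "hand": 0.2}
    - {"delta_pos": [0, 0, 0], "dr": [0, 0, -0.29], "hand": 0.2}
    - {"delta_pos": [0, 0, 0], "dr": [0, 0, 0], "hand": 0.2}

```text
time: 31.88
tcp_pos: [0.4945, 0.2975, 0.1894]
eef_rot: [0.0, 0.998, 0.058, -0.0]
contact_force: [-0.6, 0.5, -3.0]
gripper_width: 0.0498
grip_force: 30.0
```

```bash
python3 -c "
from h import *
togo([.4985,-.3009,.043],.116)"
```

```text
t31.9 tcp [0.4945 0.2975 0.1894] head0.117 shift [-1.31 11.9   2.93] turn [0. 0. 0.] w0.050
```

>>> step_arm:
  moves:
    - {"delta_pos": [-0.04, 0.4, 0], "dr": [0, 0, 0], "hand": 0.2}
    - {"delta_pos": [-0.09, 0.8, 0], "dr": [0, 0, 0], "hand": 0.2}
    - {"delta_pos": [-0.09, 0.8, 0], "dr": [0, 0, 0], "hand": 0.2}
    - {"delta_pos": [-0.09, 0.8, 0], "dr": [0, 0, 0], "hand": 0.2}
    - {"delta_pos": [-0.09, 0.8, 0], "dr": [0, 0, 0], "hand": 0.2}
    - {"delta_pos": [-0.09, 0.8, 0], "dr": [0, 0, 0], "hand": 0.2}
    - {"delta_pos": [-0.09, 0.8, 0], "dr": [0, 0, 0], "hand": 0.2}
    - {"delta_pos": [-0.09, 0.8, 0], "dr": [0, 0, 0], "hand": 0.2}
    - {"delta_pos": [-0.09, 0.8, 0], "dr": [0, 0, 0], "hand": 0.2}
    - {"delta_pos": [-0.09, 0.8, 0], "dr": [0, 0, 0], "hand": 0.2}
    - {"delta_pos": [-0.09, 0.8, 0], "dr": [0, 0, 0], "hand": 0.2}
    - {"delta_pos": [-0.09, 0.8, 0], "dr": [0, 0, 0], "hand": 0.2}
    - {"delta_pos": [-0.09, 0.8, 0], "dr": [0, 0, 0], "hand": 0.2}
    - {"delta_pos": [-0.09, 0.8, 0], "dr": [0, 0, 0], "hand": 0.2}
    - {"delta_pos": [-0.09, 0.8, 0], "dr": [0, 0, 0], "hand": 0.2}
    - {"delta_pos": [-0.01, 0.3, 0], "dr": [0, 0, 0], "hand": 0.2}
    - {"delta_pos": [0, 0, 0], "dr": [0, 0, 0], "hand": 0.2}
    - {"delta_pos": [0, 0, 0], "dr": [0, 0, 0], "hand": 0.2}

```text
time: 34.12
tcp_pos: [0.4988, -0.2998, 0.189]
eef_rot: [-0.001, 0.998, 0.059, -0.0]
contact_force: [0.1, 0.3, -3.3]
gripper_width: 0.0497
grip_force: 30.0
```

```bash
python3 -c "
from h import *
im,p=shot('wt');togo([.4985,-.3009,.043],.116)
R0=np.array([[.9933,-.1157],[.1157,.9933]]);o=np.array([.566,-.293])
L=np.array([[48,-100,52],[48,100,52],[84,100,52],[84,-100,52],[30,80,40],[30,-80,40],[95,100,24],[95,-100,24]])/1000.
print(proj(p,np.c_[L[:,:2]@R0.T+o,L[:,2]]).round(1).tolist())
cv2.imwrite('pics/wtc.png',im[0:260,100:540][...,::-1])"
```

```text
t34.2 tcp [ 0.499  -0.2996  0.1891] head0.118 shift [-0.01  0.03  2.92] turn [-0.01  0.    0.01] w0.050
[[449.8, 38.6], [184.5, 38.2], [178.6, -16.5], [456.1, -16.1], [217.4, 64.8], [416.4, 65.1], [190.3, -22.5], [443.9, -22.1]]
```

View pics/wtc.png

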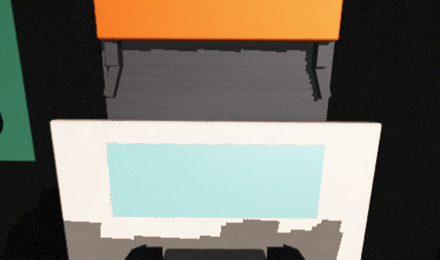

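The orange bar's front edge sits at row 39 (predicted 38.4), centred at px 317 as predicted, and the plate's far edge is centred at 316. All aligned, so I lower it.

>>> step_arm:
  moves:
    - {"delta_pos": [0, 0.02, 0.3], "dr": [0, 0, 0], "hand": 0.2}
    - {"delta_pos": [0, 0, 0.6], "dr": [0, 0, 0], "hand": 0.2}
    - {"delta_pos": [0, 0, 0.7], "dr": [0, 0, 0], "hand": 0.2}
    - {"delta_pos": [0, 0, 0.6], "dr": [0, 0, 0], "hand": 0.2}
    - {"delta_pos": [0, 0, 0.4], "dr": [0, 0, 0], "hand": 0.2}
    - {"delta_pos": [0, 0, 0.2], "dr": [0, 0, 0], "hand": 0.2}
    - {"delta_pos": [0, 0, 0.1], "dr": [0, 0, 0], "hand": 0.2}
    - {"delta_pos": [0, 0, 0], "dr": [0, 0, 0], "hand": 0.2}
    - {"delta_pos": [0, 0, 0], "dr": [0, 0, 0], "hand": 0.2}

```text
time: 35.3
tcp_pos: [0.5002, -0.3025, 0.0456]
eef_rot: [0.001, 0.998, 0.058, 0.001]
contact_force: [0.2, 0.5, -2.9]
gripper_width: 0.0496
grip_force: 30.0
```

```bash
python3 -c "
from h import *
togo([.5839,-.2909,.0415],.116);print(manip.observe()['contact_force'])"
```

```text
t35.3 tcp [ 0.5002 -0.3025  0.0456] head0.117 shift [ 1.69 -0.04  0.08] turn [ 0.01 -0.01  0.01] w0.050
[ 0.1697  0.5256 -2.9156]
```

>>> step_arm:
  moves:
    - {"delta_pos": [0.1, -0.02, 0.05], "dr": [0, 0, 0], "hand": 0.2}
    - {"delta_pos": [0.2, -0.02, 0], "dr": [0, 0, 0], "hand": 0.2}
    - {"delta_pos": [0.2, 0, 0], "dr": [0, 0, 0], "hand": 0.2}
    - {"delta_pos": [0.2, 0, 0], "dr": [0, 0, 0], "hand": 0.2}
    - {"delta_pos": [0.2, 0, 0], "dr": [0, 0, 0], "hand": 0.2}
    - {"delta_pos": [0.2, 0, 0], "dr": [0, 0, 0], "hand": 0.2}
    - {"delta_pos": [0.2, 0, 0], "dr": [0, 0, 0], "hand": 0.2}
    - {"delta_pos": [0.2, 0, 0], "dr": [0, 0, 0], "hand": 0.2}
    - {"delta_pos": [0, 0, 0], "dr": [0, 0, 0], "hand": 0.2}
    - {"delta_pos": [0, 0, 0], "dr": [0, 0, 0], "hand": 0.2}

```text
time: 36.55
tcp_pos: [0.5734, -0.2911, 0.0418]
eef_rot: [-0.0, 0.998, 0.059, -0.0]
contact_force: [-0.8, -0.4, -3.7]
gripper_width: 0.0494
grip_force: 30.0
```

```bash
python3 -c "
from h import *
togo([.5839,-.2909,.0415],.116);s=manip.observe();print(s['contact_force'],s['moment'])"
```

```text
t36.5 tcp [ 0.5734 -0.2911  0.0418] head0.117 shift [0.21 0.02 0.01] turn [-0.    0.    0.01] w0.049
[-0.8349 -0.4109 -3.7492] [-0.0181  0.116   0.0017]
```

>>> step_arm:
  moves:
    - {"delta_pos": [0.1, 0.01, 0.02], "dr": [0, 0, 0], "hand": 0.2}
    - {"delta_pos": [0.06, 0, 0], "dr": [0, 0, 0], "hand": 0.2}
    - {"delta_pos": [0.04, 0, 0], "dr": [0, 0, 0], "hand": 0.2}
    - {"delta_pos": [0, 0, 0], "dr": [0, 0, 0], "hand": 0.2}

```text
time: 37.05
tcp_pos: [0.5841, -0.2907, 0.0412]
eef_rot: [0.0, 0.998, 0.059, 0.0]
contact_force: [0.3, -0.4, 0.2]
gripper_width: 0.0497
grip_force: 30.0
```

>>> step_arm:
  moves:
    - {"delta_pos": [0.03, 0, 0], "dr": [0, 0, 0], "hand": 0.2}
    - {"delta_pos": [0.02, 0, 0], "dr": [0, 0, 0], "hand": 0.2}
    - {"delta_pos": [0, 0, 0], "dr": [0, 0, 0], "hand": 0.2}

```text
time: 37.42
tcp_pos: [0.5845, -0.2907, 0.0412]
eef_rot: [0.0, 0.998, 0.059, -0.002]
contact_force: [-6.7, -1.5, 3.8]
gripper_width: 0.0494
grip_force: 30.0
```

>>> step_arm:
  moves:
    - {"delta_pos": [0.03, 0, 0], "dr": [0, 0, 0], "hand": 0.2}
    - {"delta_pos": [0.02, 0, 0], "dr": [0, 0, 0], "hand": 0.2}
    - {"delta_pos": [0, 0, 0], "dr": [0, 0, 0], "hand": 0.2}

```text
time: 37.8
tcp_pos: [0.5846, -0.2907, 0.0412]
eef_rot: [-0.0, 0.998, 0.059, -0.004]
contact_force: [-13.9, -2.0, 9.1]
gripper_width: 0.0497
grip_force: 30.0
```

```bash
python3 -c "
from h import *
togo([.5839,-.2909,.0415],.116);s=manip.observe();print(s['contact_force'],s['moment'])"
```

```text
t37.8 tcp [ 0.5846 -0.2907  0.0412] head0.118 shift [-0.01  0.   -0.01] turn [-0.01  0.05  0.02] w0.050
[-13.8638  -2.04     9.0789] [-0.7803  2.074   0.0758]
```

>>> step_arm:
  moves:
    - {"delta_pos": [-0.06, 0, 0], "dr": [0, 0, 0], "hand": 0.2}
    - {"delta_pos": [0, 0, 0], "dr": [0, 0, 0], "hand": 0.2}
    - {"delta_pos": [0, 0, 0], "dr": [0, 0, 0], "hand": -0.4}
    - {"delta_pos": [0, 0, 0], "dr": [0, 0, 0], "hand": -0.7}
    - {"delta_pos": [0, 0, 0], "dr": [0, 0, 0], "hand": -0.7}
    - {"delta_pos": [0, 0, -0.3], "dr": [0, 0, 0], "hand": -0.7}
    - {"delta_pos": [0, 0, -0.6], "dr": [0, 0, 0], "hand": -0.7}
    - {"delta_pos": [0, 0, -0.7], "dr": [0, 0, 0], "hand": -0.7}
    - {"delta_pos": [0, 0, -0.7], "dr": [0, 0, 0], "hand": -0.7}
    - {"delta_pos": [0, 0, -0.5], "dr": [0, 0, 0], "hand": -0.7}
    - {"delta_pos": [0, 0, 0], "dr": [0, 0, 0], "hand": -0.7}

```text
time: 39.17
tcp_pos: [0.5877, -0.2913, 0.1852]
eef_rot: [0.002, 0.998, 0.059, 0.003]
contact_force: [0.4, 0.1, -0.3]
gripper_width: 0.0748
grip_force: 0.0
```

```bash
python3 - <<'E'
from h import *
im,p=shot('wh');togo([.5839,-.2909,.0415],.116)
R0=np.array([[.9933,-.1157],[.1157,.9933]]);o=np.array([.566,-.293])
# plate -x edge: white mask; expected corners home
L=np.array([[6,75,32],[6,-75,32],[48,92,52],[48,-92,52]])/1000
e=proj(p,np.c_[L[:,:2]@R0.T+o,L[:,2]]); print(e)
g=im.astype(int); m=((g.min(2)>110)&(g.max(2)-g.min(2)<60)).astype(np.uint8)*255; m[330:]=0
for k in blobs(m,400)[:4]: print("white",cv2.boundingRect(k))
# lower edge row per column
for x in range(int(e[0,0])+6,int(e[1,0])-4,8):
    col=im[60:330,x].astype(int); r=np.where((col.min(1)>60)&(col[:,0]>col[:,2]-40))[0]
    d=np.diff(im[60:300,x].astype(int).sum(1)); i=d.argmin(); print(x,60+i,d[i],end="; ")
mo=mask(im,5,28,s=110,v=100); k=blobs(mo,500)
for c in k[:2]:
    b=cv2.approxPolyDP(cv2.convexHull(c),4,True)[:,0]; print("\norange",b.tolist())
E
```

```text
t39.2 tcp [ 0.5865 -0.2907  0.1828] head0.117 shift [-0.06 -0.01  2.83] turn [ 0.01 -0.02  0.01] w0.075
[[232.0388 198.2861]
 [394.9118 198.2582]
 [202.2545 157.4118]
 [424.7164 157.4974]]
white (219, 157, 201, 129)
white (203, 55, 223, 59)
white (257, 217, 26, 26)
white (208, 158, 15, 42)
238 198 -292; 246 198 -272; 254 100 -272; 262 100 -282; 270 198 -340; 278 100 -270; 286 181 -280; 294 180 -329; 302 180 -327; 310 180 -307; 318 180 -289; 326 180 -296; 334 181 -276; 342 100 -228; 350 198 -257; 358 198 -254; 366 198 -252; 374 198 -254; 382 198 -242; 
orange [[200, 113], [427, 114], [422, 158], [205, 157]]

orange [[233, 399], [247, 362], [622, 391], [631, 399]]
```

The plate's -x edge lies at row 198 across its whole width. The prediction for home was 198.3, so it is parallel and seated. Now the lenses go back.

>>> step_arm:
  moves:
    - {"delta_pos": [0, 0, 0], "dr": [0, 0, -0.923], "hand": -0.45}
    - {"delta_pos": [0, 0, 0], "dr": [0, 0, -0.923], "hand": -0.45}
    - {"delta_pos": [0, 0, 0], "dr": [0, 0, -0.923], "hand": -0.45}
    - {"delta_pos": [0, 0, 0], "dr": [0, 0, -0.923], "hand": -0.45}
    - {"delta_pos": [0, 0, 0], "dr": [0, 0, -0.923], "hand": -0.45}
    - {"delta_pos": [0, 0, 0], "dr": [0, 0, -0.923], "hand": -0.45}
    - {"delta_pos": [0, 0, 0], "dr": [0, 0, -0.923], "hand": -0.45}
    - {"delta_pos": [0, 0, 0], "dr": [0, 0, -0.923], "hand": -0.45}
    - {"delta_pos": [0, 0, 0], "dr": [0, 0, -0.923], "hand": -0.45}
    - {"delta_pos": [0, 0, 0], "dr": [0, 0, -0.923], "hand": -0.45}
    - {"delta_pos": [0, 0, 0], "dr": [0, 0, -0.923], "hand": -0.45}
    - {"delta_pos": [0.75, -0.16, 0], "dr": [0, 0, 0], "hand": -0.45}
    - {"delta_pos": [0.74, -0.16, 0], "dr": [0, 0, 0], "hand": -0.45}
    - {"delta_pos": [0.74, -0.16, 0], "dr": [0, 0, 0], "hand": -0.45}
    - {"delta_pos": [0.74, -0.16, 0], "dr": [0, 0, 0], "hand": -0.45}
    - {"delta_pos": [0.74, -0.16, 0], "dr": [0, 0, 0], "hand": -0.45}
    - {"delta_pos": [0.74, -0.16, 0], "dr": [0, 0, 0], "hand": -0.45}
    - {"delta_pos": [0, 0, 0], "dr": [0, 0, 0], "hand": -0.45}
    - {"delta_pos": [0, 0, 0], "dr": [0, 0, 0], "hand": -0.45}

```text
time: 41.6
tcp_pos: [0.522, -0.0718, 0.18]
eef_rot: [-0.0, 0.682, 0.731, -0.001]
contact_force: [-0.8, 0.3, -0.8]
gripper_width: 0.0634
grip_force: 0.0
```

```bash
python3 - <<'E'
from h import *
im,p=shot('wl');togo([.523,-.0722,.0225],1.64); im[300:]=0
for n,h in COL.items():
    for k in blobs(mask(im,*h[0],s=110,v=60),60)[:2]: 
        P=ray(p,k[:,0],.071)[:,:2]; print(n,cv2.boundingRect(k),P.min(0),P.max(0))
E
```

```text
t41.6 tcp [ 0.5223 -0.0722  0.1803] head1.640 shift [0.   0.02 3.16] turn [-0.01  0.   -0.  ] w0.064
red (80, 103, 93, 65) [ 0.3472 -0.0569] [ 0.4134 -0.0125]
red (287, 73, 49, 53) [ 0.4975 -0.0173] [0.5322 0.0185]
yellow (294, 174, 44, 46) [ 0.5061 -0.091 ] [ 0.5403 -0.0538]
yellow (398, 0, 39, 45) [0.5692 0.0418] [0.595  0.0687]
blue (285, 0, 47, 19) [0.4935 0.0526] [0.5238 0.0644]
blue (283, 4, 50, 22) [0.4923 0.0484] [0.5247 0.0616]
```

>>> step_arm:
  moves:
    - {"delta_pos": [0, 0.02, 0.6], "dr": [0, 0, 0], "hand": -0.45}
    - {"delta_pos": [0, 0, 0.7], "dr": [0, 0, 0], "hand": -0.45}
    - {"delta_pos": [0, 0, 0.7], "dr": [0, 0, 0], "hand": -0.45}
    - {"delta_pos": [0, 0, 0.6], "dr": [0, 0, 0], "hand": -0.45}
    - {"delta_pos": [0, 0, 0.35], "dr": [0, 0, 0], "hand": -0.45}
    - {"delta_pos": [0, 0, 0.2], "dr": [0, 0, 0], "hand": -0.45}
    - {"delta_pos": [0, 0, 0], "dr": [0, 0, 0], "hand": -0.45}
    - {"delta_pos": [0, 0, 0], "dr": [0, 0, 0], "hand": 0.5}
    - {"delta_pos": [0, 0, 0], "dr": [0, 0, 0], "hand": 0.5}
    - {"delta_pos": [0, 0, 0], "dr": [0, 0, 0], "hand": 0.5}
    - {"delta_pos": [0, 0, 0], "dr": [0, 0, 0], "hand": 0.5}
  newtons: 20

```text
time: 43.02
tcp_pos: [0.5237, -0.0716, 0.0242]
eef_rot: [0.0, 0.682, 0.731, 0.0]
contact_force: [-2.1, 1.1, 5.9]
gripper_width: 0.0375
grip_force: 20.0
```

>>> step_arm:
  moves:
    - {"delta_pos": [0, 0, 0], "dr": [0, 0, 0], "hand": 0.5}
    - {"delta_pos": [0, 0, -0.3], "dr": [0, 0, 0], "hand": 0.5}
    - {"delta_pos": [0, 0, -0.6], "dr": [0, 0, 0], "hand": 0.5}
    - {"delta_pos": [0, 0, -0.8], "dr": [0, 0, 0], "hand": 0.5}
    - {"delta_pos": [0, 0, -0.8], "dr": [0, 0, 0], "hand": 0.5}
    - {"delta_pos": [0, 0, -0.7], "dr": [0, 0, 0], "hand": 0.5}
    - {"delta_pos": [0, 0, 0], "dr": [0, 0, 0], "hand": 0.5}

```text
time: 43.9
tcp_pos: [0.5257, -0.0719, 0.1871]
eef_rot: [0.003, 0.682, 0.731, 0.002]
contact_force: [0.4, -0.5, -3.3]
gripper_width: 0.0372
grip_force: 20.0
```

```bash
python3 -c "
from h import *
togo([.521,.2245,.0325],1.64)"
```

```text
t43.9 tcp [ 0.5257 -0.0719  0.1871] head1.640 shift [5.93 0.29 3.08] turn [0.05 0.01 0.  ] w0.037
```

>>> step_arm:
  moves:
    - {"delta_pos": [0.4, 0.02, 0], "dr": [0, 0, 0], "hand": 0.5}
    - {"delta_pos": [0.75, 0.02, 0], "dr": [0, 0, 0], "hand": 0.5}
    - {"delta_pos": [0.75, 0.03, 0], "dr": [0, 0, 0], "hand": 0.5}
    - {"delta_pos": [0.75, 0.03, 0], "dr": [0, 0, 0], "hand": 0.5}
    - {"delta_pos": [0.75, 0.03, 0], "dr": [0, 0, 0], "hand": 0.5}
    - {"delta_pos": [0.75, 0.03, 0], "dr": [0, 0, 0], "hand": 0.5}
    - {"delta_pos": [0.75, 0.03, 0.2], "dr": [0, 0, 0], "hand": 0.5}
    - {"delta_pos": [0.7, 0.03, 0.5], "dr": [0, 0, 0], "hand": 0.5}
    - {"delta_pos": [0.33, 0.02, 0.5], "dr": [0, 0, 0], "hand": 0.5}
    - {"delta_pos": [0, 0, 0.5], "dr": [0, 0, 0], "hand": 0.5}
    - {"delta_pos": [0, 0, 0.5], "dr": [0, 0, 0], "hand": 0.5}
    - {"delta_pos": [0, 0, 0.4], "dr": [0, 0, 0], "hand": 0.5}
    - {"delta_pos": [0, 0, 0.3], "dr": [0, 0, 0], "hand": 0.5}
    - {"delta_pos": [0, 0, 0.1], "dr": [0, 0, 0], "hand": 0.5}
    - {"delta_pos": [0, 0, 0], "dr": [0, 0, 0], "hand": 0.5}
    - {"delta_pos": [0, 0, 0], "dr": [0, 0, 0], "hand": 0.5}

```text
time: 45.9
tcp_pos: [0.5142, 0.2252, 0.0333]
eef_rot: [-0.0, 0.682, 0.731, -0.0]
contact_force: [-1.8, 0.1, -0.7]
gripper_width: 0.0374
grip_force: 20.0
```

```bash
python3 -c "
from h import *
togo([.521,.2245,.0335],1.64)"
```

```text
t45.9 tcp [0.5142 0.2252 0.0333] head1.640 shift [-0.02  0.13 -0.  ] turn [-0.01 -0.    0.  ] w0.037
```

>>> step_arm:
  moves:
    - {"delta_pos": [0, 0, -0.06], "dr": [0, 0, 0], "hand": 0.5}
    - {"delta_pos": [-0.02, 0.13, 0], "dr": [0, 0, 0], "hand": 0.5}
    - {"delta_pos": [0, 0, 0], "dr": [0, 0, 0], "hand": 0.5}
    - {"delta_pos": [0, 0, 0.06], "dr": [0, 0, 0], "hand": 0.5}
    - {"delta_pos": [0, 0, 0], "dr": [0, 0, 0], "hand": 0.5}
    - {"delta_pos": [0, 0, 0], "dr": [0, 0, 0], "hand": 0.5}

```text
time: 46.65
tcp_pos: [0.5212, 0.2244, 0.0333]
eef_rot: [-0.0, 0.682, 0.731, -0.0]
contact_force: [0.9, 0.2, -3.2]
gripper_width: 0.0374
grip_force: 20.0
```

>>> step_arm:
  moves:
    - {"delta_pos": [0, 0, 0.012], "dr": [0, 0, 0], "hand": 0.5}
    - {"delta_pos": [0, 0, 0], "dr": [0, 0, 0], "hand": 0.1}
    - {"delta_pos": [0, 0, 0], "dr": [0, 0, 0], "hand": -0.4}
    - {"delta_pos": [0, 0, 0], "dr": [0, 0, 0], "hand": -0.4}
    - {"delta_pos": [0, 0, -0.3], "dr": [0, 0, 0], "hand": -0.4}
    - {"delta_pos": [0, 0, -0.7], "dr": [0, 0, 0], "hand": -0.4}
    - {"delta_pos": [0, 0, -0.8], "dr": [0, 0, 0], "hand": -0.4}
    - {"delta_pos": [0, 0, -0.7], "dr": [0, 0, 0], "hand": -0.4}
    - {"delta_pos": [-0.5, -0.07, 0], "dr": [0, 0, 0], "hand": -0.4}
    - {"delta_pos": [-0.8, -0.07, 0], "dr": [0, 0, 0], "hand": -0.4}
    - {"delta_pos": [-0.8, -0.07, 0], "dr": [0, 0, 0], "hand": -0.4}
    - {"delta_pos": [-0.8, -0.07, 0], "dr": [0, 0, 0], "hand": -0.4}
    - {"delta_pos": [-0.8, -0.07, 0], "dr": [0, 0, 0], "hand": -0.4}
    - {"delta_pos": [-0.74, -0.08, 0], "dr": [0, 0, 0], "hand": -0.4}
    - {"delta_pos": [0, 0, 0], "dr": [0, 0, 0], "hand": -0.4}
    - {"delta_pos": [0, 0, 0], "dr": [0, 0, 0], "hand": -0.4}

```text
time: 48.65
tcp_pos: [0.5155, 0.0018, 0.1586]
eef_rot: [0.0, 0.682, 0.731, 0.001]
contact_force: [0.3, 0.8, 0.8]
gripper_width: 0.0615
grip_force: 0.0
```

```bash
python3 - <<'E'
from h import *
im,p=shot('wl2');togo([.5147,.0013,.0235],1.64); im[300:]=0
for n,h in COL.items():
    for k in blobs(mask(im,*h[0],s=110,v=60),60)[:2]: 
        P=ray(p,k[:,0],.071)[:,:2]; print(n,cv2.boundingRect(k),P.min(0),P.max(0))
E
```

```text
t48.7 tcp [0.5155 0.0022 0.1584] head1.640 shift [-0.02 -0.02  2.7 ] turn [ 0.01 -0.    0.  ] w0.062
red (83, 190, 93, 61) [ 0.3485 -0.0418] [0.4144 0.0033]
red (289, 173, 48, 55) [ 0.4973 -0.0153] [0.5315 0.0262]
blue (283, 75, 53, 56) [0.4904 0.0553] [0.5248 0.0904]
```

>>> step_arm:
  moves:
    - {"delta_pos": [0, -0.02, 0.6], "dr": [0, 0, 0], "hand": -0.4}
    - {"delta_pos": [0, 0, 0.7], "dr": [0, 0, 0], "hand": -0.4}
    - {"delta_pos": [0, 0, 0.7], "dr": [0, 0, 0], "hand": -0.4}
    - {"delta_pos": [0, 0, 0.5], "dr": [0, 0, 0], "hand": -0.4}
    - {"delta_pos": [0, 0, 0.2], "dr": [0, 0, 0], "hand": -0.4}
    - {"delta_pos": [0, 0, 0], "dr": [0, 0, 0], "hand": -0.4}
    - {"delta_pos": [0, 0, 0], "dr": [0, 0, 0], "hand": 0.5}
    - {"delta_pos": [0, 0, 0], "dr": [0, 0, 0], "hand": 0.5}
    - {"delta_pos": [0, 0, 0], "dr": [0, 0, 0], "hand": 0.5}
    - {"delta_pos": [0, 0, 0], "dr": [0, 0, 0], "hand": 0.5}
    - {"delta_pos": [0, 0, 0], "dr": [0, 0, 0], "hand": 0.5}

```text
time: 50.08
tcp_pos: [0.5149, 0.0014, 0.0239]
eef_rot: [0.0, 0.682, 0.731, 0.0]
contact_force: [-1.2, 0.1, 6.0]
gripper_width: 0.0379
grip_force: 20.0
```

>>> step_arm:
  moves:
    - {"delta_pos": [0, 0, -0.3], "dr": [0, 0, 0], "hand": 0.5}
    - {"delta_pos": [0, 0, -0.6], "dr": [0, 0, 0], "hand": 0.5}
    - {"delta_pos": [0, 0, -0.8], "dr": [0, 0, 0], "hand": 0.5}
    - {"delta_pos": [0, 0, -0.8], "dr": [0, 0, 0], "hand": 0.5}
    - {"delta_pos": [0, 0, -0.7], "dr": [0, 0, 0], "hand": 0.5}
    - {"delta_pos": [0, 0, 0], "dr": [0, 0, 0], "hand": 0.5}
    - {"delta_pos": [0, 0, 0], "dr": [0, 0, 0], "hand": 0.5}

```text
time: 50.95
tcp_pos: [0.5132, 0.0015, 0.1815]
eef_rot: [-0.001, 0.682, 0.731, -0.001]
contact_force: [-0.3, 0.5, -3.5]
gripper_width: 0.0373
grip_force: 20.0
```

```bash
python3 -c "
from h import *
togo([.5157,.2993,.0435],1.64)"
```

```text
t51.0 tcp [0.5132 0.0015 0.1815] head1.640 shift [5.94 0.47 2.76] turn [-0.01 -0.   -0.  ] w0.037
```

Yellow now stands next to the red disc, so I come down straight onto it with the last part checked.

>>> step_arm:
  moves:
    - {"delta_pos": [0.4, 0.04, 0], "dr": [0, 0, 0], "hand": 0.5}
    - {"delta_pos": [0.75, 0.06, 0], "dr": [0, 0, 0], "hand": 0.5}
    - {"delta_pos": [0.75, 0.06, 0], "dr": [0, 0, 0], "hand": 0.5}
    - {"delta_pos": [0.75, 0.06, 0], "dr": [0, 0, 0], "hand": 0.5}
    - {"delta_pos": [0.75, 0.06, 0], "dr": [0, 0, 0], "hand": 0.5}
    - {"delta_pos": [0.75, 0.06, 0], "dr": [0, 0, 0], "hand": 0.5}
    - {"delta_pos": [0.75, 0.06, 0], "dr": [0, 0, 0], "hand": 0.5}
    - {"delta_pos": [0.7, 0.05, 0], "dr": [0, 0, 0], "hand": 0.5}
    - {"delta_pos": [0.34, 0.02, 0.2], "dr": [0, 0, 0], "hand": 0.5}
    - {"delta_pos": [0, 0, 0.5], "dr": [0, 0, 0], "hand": 0.5}
    - {"delta_pos": [0, 0, 0.6], "dr": [0, 0, 0], "hand": 0.5}
    - {"delta_pos": [0, 0, 0.6], "dr": [0, 0, 0], "hand": 0.5}
    - {"delta_pos": [0, 0, 0.5], "dr": [0, 0, 0], "hand": 0.5}
    - {"delta_pos": [0, 0, 0.36], "dr": [0, 0, 0], "hand": 0.5}
    - {"delta_pos": [0, 0, 0], "dr": [0, 0, 0], "hand": 0.5}
    - {"delta_pos": [0, 0, 0], "dr": [0, 0, 0], "hand": 0.5}

```text
time: 52.95
tcp_pos: [0.5177, 0.2995, 0.0453]
eef_rot: [0.0, 0.682, 0.731, 0.0]
contact_force: [-0.4, 0.2, -2.1]
gripper_width: 0.0375
grip_force: 20.0
```

```bash
python3 -c "
from h import *
togo([.5157,.2993,.0335],1.64)"
```

```text
t53.0 tcp [0.5177 0.2995 0.0453] head1.640 shift [-0.   -0.04  0.24] turn [ 0.01 -0.   -0.  ] w0.037
```

>>> step_arm:
  moves:
    - {"delta_pos": [0, -0.04, 0.12], "dr": [0, 0, 0], "hand": 0.5}
    - {"delta_pos": [0, 0, 0.1], "dr": [0, 0, 0], "hand": 0.5}
    - {"delta_pos": [0, 0, 0.02], "dr": [0, 0, 0], "hand": 0.5}
    - {"delta_pos": [0, 0, 0], "dr": [0, 0, 0], "hand": 0.5}
    - {"delta_pos": [0, 0, 0], "dr": [0, 0, 0], "hand": 0.5}

```text
time: 53.58
tcp_pos: [0.5154, 0.2993, 0.033]
eef_rot: [0.0, 0.682, 0.731, 0.0]
contact_force: [-0.1, -0.6, -3.8]
gripper_width: 0.0373
grip_force: 20.0
```

>>> step_arm:
  moves:
    - {"delta_pos": [0, 0, 0.012], "dr": [0, 0, 0], "hand": 0.5}
    - {"delta_pos": [0, 0, 0], "dr": [0, 0, 0], "hand": 0.1}
    - {"delta_pos": [0, 0, 0], "dr": [0, 0, 0], "hand": -0.4}
    - {"delta_pos": [0, 0, 0], "dr": [0, 0, 0], "hand": -0.4}
    - {"delta_pos": [0, 0, -0.3], "dr": [0, 0, 0], "hand": -0.4}
    - {"delta_pos": [0, 0, -0.7], "dr": [0, 0, 0], "hand": -0.4}
    - {"delta_pos": [0, 0, -0.8], "dr": [0, 0, 0], "hand": -0.4}
    - {"delta_pos": [0, 0, -0.7], "dr": [0, 0, 0], "hand": -0.4}
    - {"delta_pos": [-0.5, -0.08, 0], "dr": [0, 0, 0], "hand": -0.4}
    - {"delta_pos": [-0.8, -0.08, 0], "dr": [0, 0, 0], "hand": -0.4}
    - {"delta_pos": [-0.8, -0.08, 0], "dr": [0, 0, 0], "hand": -0.4}
    - {"delta_pos": [-0.8, -0.08, 0], "dr": [0, 0, 0], "hand": -0.4}
    - {"delta_pos": [-0.8, -0.08, 0], "dr": [0, 0, 0], "hand": -0.4}
    - {"delta_pos": [-0.77, -0.08, 0], "dr": [0, 0, 0], "hand": -0.4}
    - {"delta_pos": [0, 0, 0], "dr": [0, 0, 0], "hand": -0.4}
    - {"delta_pos": [0, 0, 0], "dr": [0, 0, 0], "hand": -0.4}

```text
time: 55.58
tcp_pos: [0.5059, 0.0743, 0.1566]
eef_rot: [-0.001, 0.683, 0.731, -0.0]
contact_force: [1.0, -0.3, 0.6]
gripper_width: 0.0618
grip_force: 0.0
```

```bash
python3 - <<'E'
from h import *
im,p=shot('wl3');togo([.507,.0747,.0235],1.64); im[300:]=0
for k in blobs(mask(im,*COL['blue'][0],s=110,v=60),60)[:3]: 
        P=ray(p,k[:,0],.071)[:,:2]; print(cv2.boundingRect(k),P.min(0),P.max(0))
E
```

```text
t55.6 tcp [0.5062 0.0748 0.1568] head1.640 shift [-0.    0.02  2.67] turn [-0.01 -0.   -0.  ] w0.062
(293, 181, 47, 34) [0.4906 0.0675] [0.5238 0.0935]
(294, 174, 46, 22) [0.491  0.0841] [0.5231 0.0985]
(632, 197, 8, 24) [0.7357 0.08  ] [0.7423 0.0972]
```

>>> step_arm:
  moves:
    - {"delta_pos": [0.02, 0.02, 0.6], "dr": [0, 0, 0], "hand": -0.4}
    - {"delta_pos": [0, 0, 0.7], "dr": [0, 0, 0], "hand": -0.4}
    - {"delta_pos": [0, 0, 0.7], "dr": [0, 0, 0], "hand": -0.4}
    - {"delta_pos": [0, 0, 0.47], "dr": [0, 0, 0], "hand": -0.4}
    - {"delta_pos": [0, 0, 0.2], "dr": [0, 0, 0], "hand": -0.4}
    - {"delta_pos": [0, 0, 0], "dr": [0, 0, 0], "hand": -0.4}
    - {"delta_pos": [0, 0, 0], "dr": [0, 0, 0], "hand": 0.5}
    - {"delta_pos": [0, 0, 0], "dr": [0, 0, 0], "hand": 0.5}
    - {"delta_pos": [0, 0, 0], "dr": [0, 0, 0], "hand": 0.5}
    - {"delta_pos": [0, 0, 0], "dr": [0, 0, 0], "hand": 0.5}
    - {"delta_pos": [0, 0, 0], "dr": [0, 0, 0], "hand": 0.5}

```text
time: 57.0
tcp_pos: [0.5081, 0.0757, 0.0247]
eef_rot: [0.0, 0.682, 0.731, 0.0]
contact_force: [-2.3, -0.2, 6.5]
gripper_width: 0.0373
grip_force: 20.0
```

>>> step_arm:
  moves:
    - {"delta_pos": [0, 0, -0.3], "dr": [0, 0, 0], "hand": 0.5}
    - {"delta_pos": [0, 0, -0.6], "dr": [0, 0, 0], "hand": 0.5}
    - {"delta_pos": [0, 0, -0.8], "dr": [0, 0, 0], "hand": 0.5}
    - {"delta_pos": [0, 0, -0.8], "dr": [0, 0, 0], "hand": 0.5}
    - {"delta_pos": [0, 0, -0.7], "dr": [0, 0, 0], "hand": 0.5}
    - {"delta_pos": [0, 0, 0], "dr": [0, 0, 0], "hand": 0.5}
    - {"delta_pos": [0, 0, 0], "dr": [0, 0, 0], "hand": 0.5}

```text
time: 57.88
tcp_pos: [0.5068, 0.0755, 0.1827]
eef_rot: [-0.0, 0.682, 0.731, -0.001]
contact_force: [-0.3, 0.0, -1.1]
gripper_width: 0.0373
grip_force: 20.0
```

```bash
python3 -c "
from h import *
togo([.510,.374,.0435],1.64)"
```

```text
t57.9 tcp [0.5068 0.0755 0.1827] head1.640 shift [5.95 0.48 2.78] turn [-0.01  0.   -0.  ] w0.037
```

>>> step_arm:
  moves:
    - {"delta_pos": [0.4, 0.04, 0], "dr": [0, 0, 0], "hand": 0.5}
    - {"delta_pos": [0.75, 0.06, 0], "dr": [0, 0, 0], "hand": 0.5}
    - {"delta_pos": [0.75, 0.06, 0], "dr": [0, 0, 0], "hand": 0.5}
    - {"delta_pos": [0.75, 0.06, 0], "dr": [0, 0, 0], "hand": 0.5}
    - {"delta_pos": [0.75, 0.06, 0], "dr": [0, 0, 0], "hand": 0.5}
    - {"delta_pos": [0.75, 0.06, 0], "dr": [0, 0, 0], "hand": 0.5}
    - {"delta_pos": [0.75, 0.06, 0], "dr": [0, 0, 0], "hand": 0.5}
    - {"delta_pos": [0.7, 0.05, 0], "dr": [0, 0, 0], "hand": 0.5}
    - {"delta_pos": [0.35, 0.02, 0.2], "dr": [0, 0, 0], "hand": 0.5}
    - {"delta_pos": [0, 0, 0.5], "dr": [0, 0, 0], "hand": 0.5}
    - {"delta_pos": [0, 0, 0.6], "dr": [0, 0, 0], "hand": 0.5}
    - {"delta_pos": [0, 0, 0.6], "dr": [0, 0, 0], "hand": 0.5}
    - {"delta_pos": [0, 0, 0.5], "dr": [0, 0, 0], "hand": 0.5}
    - {"delta_pos": [0, 0, 0.36], "dr": [0, 0, 0], "hand": 0.5}
    - {"delta_pos": [0, 0, 0], "dr": [0, 0, 0], "hand": 0.5}
    - {"delta_pos": [0, 0, 0], "dr": [0, 0, 0], "hand": 0.5}

```text
time: 59.88
tcp_pos: [0.511, 0.3743, 0.0463]
eef_rot: [0.0, 0.682, 0.731, 0.0]
contact_force: [0.0, -0.7, -0.9]
gripper_width: 0.0374
grip_force: 20.0
```

```bash
python3 -c "
from h import *
togo([.510,.374,.0338],1.64)"
```

```text
t59.9 tcp [0.511  0.3743 0.0463] head1.640 shift [-0.   -0.02  0.25] turn [ 0.01 -0.   -0.  ] w0.037
```

>>> step_arm:
  moves:
    - {"delta_pos": [0, -0.02, 0.12], "dr": [0, 0, 0], "hand": 0.5}
    - {"delta_pos": [0, 0, 0.1], "dr": [0, 0, 0], "hand": 0.5}
    - {"delta_pos": [0, 0, 0.03], "dr": [0, 0, 0], "hand": 0.5}
    - {"delta_pos": [0, 0, 0], "dr": [0, 0, 0], "hand": 0.5}
    - {"delta_pos": [0, 0, 0], "dr": [0, 0, 0], "hand": 0.5}

```text
time: 60.5
tcp_pos: [0.5094, 0.3741, 0.0338]
eef_rot: [-0.0, 0.682, 0.731, -0.0]
contact_force: [-2.0, -1.6, 3.6]
gripper_width: 0.0374
grip_force: 20.0
```

>>> step_arm:
  moves:
    - {"delta_pos": [0, 0, 0], "dr": [0, 0, 0], "hand": 0.1}
    - {"delta_pos": [0, 0, 0], "dr": [0, 0, 0], "hand": -0.4}
    - {"delta_pos": [0, 0, 0], "dr": [0, 0, 0], "hand": -0.4}
    - {"delta_pos": [0, 0, -0.3], "dr": [0, 0, 0], "hand": -0.4}
    - {"delta_pos": [0, 0, -0.7], "dr": [0, 0, 0], "hand": -0.4}
    - {"delta_pos": [0, 0, -0.8], "dr": [0, 0, 0], "hand": -0.4}
    - {"delta_pos": [0, 0, -0.8], "dr": [0, 0, 0], "hand": -0.4}
    - {"delta_pos": [-0.4, -0.2, -0.8], "dr": [0, 0, 0], "hand": -0.4}
    - {"delta_pos": [-0.6, -0.3, -0.8], "dr": [0, 0, 0], "hand": -0.4}
    - {"delta_pos": [-0.6, -0.3, -0.8], "dr": [0, 0, 0], "hand": -0.4}
    - {"delta_pos": [-0.6, -0.3, -0.8], "dr": [0, 0, 0], "hand": -0.4}
    - {"delta_pos": [-0.4, -0.3, -0.8], "dr": [0, 0, 0], "hand": -0.4}
    - {"delta_pos": [0, 0, 0], "dr": [0, 0, 0], "hand": -0.4}
    - {"delta_pos": [0, 0, 0], "dr": [0, 0, 0], "hand": -0.4}

```text
time: 62.25
tcp_pos: [0.4486, 0.2395, 0.3637]
eef_rot: [0.0, 0.682, 0.731, 0.001]
contact_force: [0.1, -0.2, -0.5]
gripper_width: 0.0614
grip_force: 0.0
```

```bash
python3 - <<'E'
from h import *
im,p=shot('wfin'); togo([.5,.3,.3]); im2=im.copy(); im2[240:]=0; im2[:,:300]=0; print(caps(im2,p))
s=snapshot('scene')
a=cv2.resize(im[:240,280:520],(400,400)); b=cv2.resize(s[100:380,150:430],(400,400))
cv2.imwrite('pics/fin.png',np.hstack([a,b])[...,::-1])
E
```

```text
t62.3 tcp [0.4483 0.2396 0.3625] head1.640 shift [1.13 1.12 1.25] turn [-0.01  0.   -0.  ] w0.062
{'red': [array([0.5147, 0.2978]), array([0.5154, 0.2987])], 'yellow': [array([0.5205, 0.2236]), array([0.5214, 0.2181])], 'blue': [array([0.5086, 0.3722]), array([0.5104, 0.3738])]}
```

View pics/fin.png

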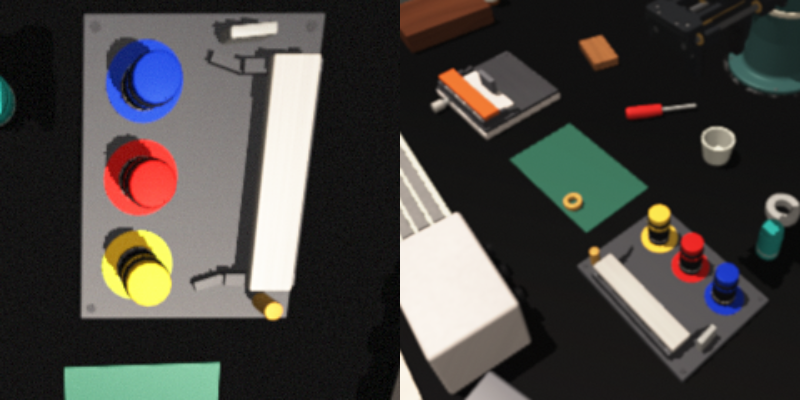

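All three lenses stand upright on their own discs, within about 2 mm of centre, the plate is under the orange bar, and the arm is clear. Handing in.

```bash
python3 -c "
from bench import manip
print(manip.hand_in())"
```

```text
the job is handed in; nothing more can be done
None
```

The job is handed in at about 62 s of 152 s, with no verdict shown: the plate is home against the stop under the orange bar, and the red, yellow and blue objectives stand upright and released on their own discs.

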